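Swap the bottom box of a stack of storage boxes

TASK

The long storage box at the bottom of the stack is due for washing up: lift the small box and then the medium box off and stand them side by side on the wooden board, then put that long box flat into the steel tray. Put the clean long box, which stands by itself on the worktop, in its place in the bamboo stand, set the medium box back on it and last the small box on top, each seated inside the rim of the lid below it and lined up with it, as they were. Keep the boxes level, don't shift the lemon, the salt shaker or the teaspoon, and let go of everything at the end.

Things in the scene. Friction and masses are not known exactly. Their poses are not given: they have to be found in the camera images.
- small_box: the shortest light grey storage box, white lid fixed on, 64 mm wide (y), 84 long (x), 40 high, on top of the stack; 0.08 to 0.15 kg. Origin: centre of its underside, x along its length, z up. Foot 6 high, inset 12 at the ends, 10 at the sides. Grip the boxes across their width by the upper half of the sides, fingers clear of the lid below.
- medium_box: light grey storage box, white lid fixed on, 64 mm wide (y), 116 long (x) and 40 high to the lid's flat top, in the middle of the stack; 0.1 to 0.2 kg. Origin: centre of its underside, x along its length, z up. Foot 6 high, inset 12 at the ends, 10 at the sides. Centred on its lid a rim 4 high, 4 thick, encloses 72 x 56 (6 play round the small box's foot); seated, the small box's underside is 40 above this origin.
- long_box: light grey storage box, white lid fixed on, 64 mm wide (y), 150 long (x) and 42 high to the lid's flat top, at the bottom of the stack in the bamboo stand; the one to be washed up; 0.12 to 0.24 kg. Origin: centre of its underside, x along its length, z up. Foot 6 high, inset 12 at the ends, 10 at the sides. Centred on its lid a rim 4 high, 4 thick, encloses 104 x 56 (6 play round the medium box's foot); seated, the medium box's underside is 42 above this origin.
- spare_box: the clean long box, of the very same make and size as the long box, but standing by itself on the worktop at the start. Origin: centre of its underside, x along its length, z up.
- stand: low bamboo stand, 154 (x) x 72 (y) mm, fixed to the worktop, on which the stack stands; floor 5 high, rim 8 thick and 9 high, inside 138 x 56 (6 play round the foot of a long box). Origin: centre of its underside, x along its length. A long box stands in its middle, along it, with its underside 5 above this origin.
- wash_tray: empty shallow steel tray, 190 (x) x 126 (y) mm, fixed to the worktop; floor 3 high, thin rim 10 high, inside 184 x 120. Origin: centre of its underside, x along its length.
- board: plain wooden chopping board, 190 (x) x 220 (y) x 16 mm thick, fixed to the worktop, empty at the start. Origin: centre of its underside; its top is 16 above. The two boxes fit on it side by side along x, 110 apart in y. Mind the wall cabinets: they hang 490 above the worktop, from 590 ahead of the robot's base axis (knobs) on back; travel low and straight across.
- salt_shaker: glass salt shaker with a grey cap, 44 mm across, 90 high, behind the bamboo stand (farther from the robot); not to be shifted. Origin: centre of its underside.
- lemon: yellow lemon, 71 x 53 x 51 mm, behind the steel tray (farther from the robot); not to be shifted. Origin at the middle of its underside.
- teaspoon: steel teaspoon, 132 x 28 x 11 mm, lying flat beside the clean long box, along it; its near edge is about 30 mm from the box's left side (+y of the box); not to be shifted. Origin at the middle of its underside.
Things that resemble listed ones, but are neither listed nor needed, are in the scene too. Leave any green look-alike of the small_box alone.

How it is judged:
On the way, in this order (a step that is already met when the one before it is completed fails the run):
1. the small box stands on the wooden board, let go (x of small_box in the frame of board between -0.085 and 0.085 m and y of small_box in the frame of board between -0.1 and 0.1 m and z of small_box in the frame of board between 0.013 and 0.019 m and angle between small_box's own z axis and vertical below 0.06 rad and linear speed of small_box below 0.02 m/s and angular speed of small_box below 0.2 rad/s and contact force between small_box and the fingers below 0.05 N), for 0.2 s.
2. the medium box too stands on the board, let go (all of step 1 and x of medium_box in the frame of board between -0.085 and 0.085 m and y of medium_box in the frame of board between -0.1 and 0.1 m and z of medium_box in the frame of board between 0.013 and 0.019 m and angle between medium_box's own z axis and vertical below 0.06 rad and linear speed of medium_box below 0.02 m/s and angular speed of medium_box below 0.2 rad/s and contact force between medium_box and the fingers below 0.05 N), for 0.2 s.
3. the long box lies flat in the steel tray, the other two still on the board (all of step 2 and x of long_box in the frame of wash_tray between -0.035 and 0.035 m and y of long_box in the frame of wash_tray between -0.035 and 0.035 m and z of long_box in the frame of wash_tray between 0 and 0.006 m and angle between long_box's own z axis and vertical below 0.06 rad and linear speed of long_box below 0.02 m/s and angular speed of long_box below 0.2 rad/s and contact force between long_box and the fingers below 0.05 N), for 0.2 s.
4. the clean long box stands in the bamboo stand (x of spare_box in the frame of stand between -0.012 and 0.012 m and y of spare_box in the frame of stand between -0.012 and 0.012 m and z of spare_box in the frame of stand between 0.002 and 0.008 m and angle between each of spare_box, long_box's own z axis and vertical below 0.06 rad and angle between the x axis of spare_box and the x axis of stand, either way round below 0.2 rad and linear speed of each of spare_box, long_box below 0.02 m/s and angular speed of each of spare_box, long_box below 0.2 rad/s and contact force between each of spare_box, long_box and the fingers below 0.05 N and x of long_box in the frame of wash_tray between -0.035 and 0.035 m and y of long_box in the frame of wash_tray between -0.035 and 0.035 m and z of long_box in the frame of wash_tray between 0 and 0.006 m), for 0.2 s.
5. the medium box is seated on the clean long box (all of step 4 and x of medium_box in the frame of spare_box between -0.01 and 0.01 m and y of medium_box in the frame of spare_box between -0.01 and 0.01 m and z of medium_box in the frame of spare_box between 0.039 and 0.045 m and angle between medium_box's own z axis and vertical below 0.06 rad and angle between the x axis of medium_box and the x axis of spare_box, either way round below 0.25 rad and linear speed of medium_box below 0.02 m/s and angular speed of medium_box below 0.2 rad/s and contact force between medium_box and the fingers below 0.05 N), for 0.2 s.
At the end, for the whole second after the job is handed in: Long box flat in the steel tray (35 mm of its centre); clean long box flat in the stand (12 mm, 0.2 rad); medium box seated in its lid rim (10 mm, 0.25 rad, height 3 mm), small box likewise in the medium's (10 mm, 0.3 rad); all level to 0.06 rad, released, at rest (all of step 5 and x of small_box in the frame of medium_box between -0.01 and 0.01 m and y of small_box in the frame of medium_box between -0.01 and 0.01 m and z of small_box in the frame of medium_box between 0.037 and 0.043 m and angle between small_box's own z axis and vertical below 0.06 rad and angle between the x axis of small_box and the x axis of medium_box, either way round below 0.3 rad and linear speed of small_box below 0.02 m/s and angular speed of small_box below 0.2 rad/s and contact force between small_box and the fingers below 0.05 N); the robot touches nothing.
It fails at once if the salt shaker is shifted by more than 30 mm (distance of salt_shaker from where it was at the start of the episode above 0.03 m).
It fails at once if the lemon is shifted by more than 30 mm (distance of lemon from where it was at the start of the episode above 0.03 m).
It fails at once if the teaspoon is shifted by more than 30 mm (distance of teaspoon from where it was at the start of the episode above 0.03 m).
It fails at once if a box is tipped by more than 0.5 rad (angle between any of small_box, medium_box, long_box, spare_box's own z axis and vertical above 0.5 rad).
It also fails if it takes over 120 s, if anything falls off the work surface, if the arm or the gripper's body presses on something with over 40 N, if the wrist force passes 120 N, or if a joint passes its speed limit or range.

ROBOT

A 6-joint arm with a two-finger parallel gripper is mounted at the origin on a cart in front of the work surface, level with it; the furniture and walls round the work are solid. World frame = base frame: x ahead of the robot, y to its left, z up, the work surface at z = 0. Lengths are in m, angles in rad, forces in N, time in s.
With the tool pointing down it reaches from about 0.3 to 0.775 m from the base axis. Payload 14.6 kg.
Tool frame: the origin (TCP) lies at the very end of the fingers, on their centre line; the grasp point (between the pads) lies 19 mm behind it (ctrl.hold_point_z is the z of the grasp point in the tool frame, in m); z points along the fingers, y is the direction in which the jaws open and shut (so a half turn about z gives the same grasp; the last joint's range is limited). The gripper opens to 94 mm and grips with 3 to 60 N. Pads are 16 mm wide; open, the fingers measure 119 mm over their backs; the gripper's body (75 mm by 177 mm) begins 78 mm behind the grasp point.
Start: joints at [1.115, 0.3, 1.521, -0, 1.321, -0.067], TCP at [0.208, 0.509, 0.205] pointing down, gripper open.
Joint ranges: [-3.03, 3.03], [-0.79, 2.21], [0.23, 2.52], [-1.04, 4.18], [0, 3.07], [-2.55, 2.55]. Speed limits (rad/s): [2.22, 2.22, 2.57, 3.14, 3.14, 3.14].

INTERFACE

Orientations are given as [roll, pitch, yaw] about the fixed x, y, z axes, in that order (R = Rz(yaw) Ry(pitch) Rx(roll)).
In Python, from station import ctrl, cams, hand_in gives the robot as it stands.
- The arm moves only by the tool servo_tool, never from a script. Its argument "rows" is a list of rows, each a list of 7 numbers: the shift along the world's x, y, z in m, then the turn, a rotation vector about the world's x, y, z in rad, then the gripper command: -1 is shut, 1 is fully open, values between are in proportion. A call has exactly 8 rows; each row is the pose to reach, as a shift and turn from the pose measured when the call began; what a row does not reach only later rows make up. A row lasts 1/12 s, in which the tool goes at most 41.7 mm and 7.16 degrees, less where a joint would pass 70% of its speed; a pose out of reach is approached as far as the arm can. A call with a gripper value outside its range is refused whole. The fingers move at their own pace and stop on an object; "newtons" is the grip in N (left out, the last holds). Time passes only in rows, so rows that repeat a pose let the fingers close, or fill a call up. It gives the time, the measured TCP pose, the force and the opening at its end, in the units of the state.
- ctrl.get_obs(): the state, without advancing time (a new reading comes with each control period).
- cams.camera(name): name is "scene" or "top" or "wrist"; returns a dict with "image" (384x512x3 uint8, red, green, blue), "depth" (384x512 float32, m along the optical axis (not along the pixel's ray), 0 where there is no reading), "fx", "fy", "cx", "cy" (pixels), "rvec" (rotation vector, rad) and "tvec" (3), from world to camera coordinates, as OpenCV has them; the wrist camera has in their place "hand_eye" (4x4, takes a point from camera to tool coordinates, whose origin is the TCP and whose axes are the flange's). Camera axes: x right, y down, z forward; pixel columns grow to the right and rows downward; lengths in m; the calibration is good to about 2 mm. A picture is of the moment at which its call begins: read the wrist's pose just before it.
- hand_in(): hands the job in, once; it reports no verdict.
Trained networks look in a picture, given as the dict that the camera call returned (one of the last four; its "shot" number tells which), for a name from the list of things; names that differ only in an ending like _2 or _b are one class to them, and where a whole thing is asked for, a point or a joint stands for the part that bears it (a point fixed in the world has none). Each returns a list of dicts, best first, with "p" (0 to 1); they miss things now and then, are a little off and sometimes report something else, mostly with a low value. They report only what shows in the picture. A call takes as long as a camera call. They do not tell look-alikes from the thing itself.
- cams.spot_in(picture, name): "box" ([left, top, right, bottom] as shares, 0 to 1, of the picture: columns of its width, rows of its height, round what is visible of it).
- cams.place_of(picture, name): "at" ([column, row] as shares, 0 to 1, of the picture: columns of its width, rows of its height: a listed point, or the origin of a listed thing).
The state is a dict: "time_s": time; "qpos": joint angles; "joint_vel": joint speeds; "tau": joint torques, N m; "ee_pos": TCP position; "eef_rot": TCP orientation; "force": force on the tool from outside, world axes, zero at the start; "moment": the same for the moment, N m; "grip_width": finger opening in m.
Only numpy, scipy, OpenCV 4.12 (cv2) and the standard library are available. Lean on these libraries where they do the work, as an engineer would, in place of code of your own. Each camera call takes 0.05 s, during which the arm holds its last target.

## Working session

There is one attempt and no reset: what is moved stays moved. The work goes in short steps, Python scripts to look and compute and a tool call to move; the robot and the scene stay as the last step left them, time stands still between calls to the robot, and variables do not carry over. Pictures are saved under pics/ and viewed, and the job is handed in when it is done.

Besides the shell and the picture viewer there is one more tool, called by a JSON object that holds its "name" and its "arguments", one argument or row to a line. servo_tool: Moves the arm, as the interface text tells. Its arguments: {"type":"object","properties":{"rows":{"type":"array"},"newtons":{"type":"number"}},"required":["rows"]}

```bash
ls; mkdir -p pics; cat > h.py <<'E'
import numpy as np, cv2
from station import ctrl, cams
def save(p,n): cv2.imwrite(f'pics/{n}.png', cv2.cvtColor(p['image'],cv2.COLOR_RGB2BGR))
def world(p):
    d=p['depth']; h,w=d.shape; u,v=np.meshgrid(np.arange(w),np.arange(h))
    c=np.stack([(u-p['cx'])*d/p['fx'],(v-p['cy'])*d/p['fy'],d],-1)
    R=cv2.Rodrigues(np.array(p['rvec'],float))[0]; t=np.array(p['tvec'],float).ravel()
    W=(c-t)@R; W[d==0]=np.nan
    return W
E
python3 - <<'E'
from h import *
o=ctrl.get_obs(); print(o)
for n in ['scene','top']:
    p=cams.camera(n); save(p,n+'0'); W=world(p); np.save(n+'0.npy',W)
    for k in ['small_box','medium_box','long_box','spare_box','stand','wash_tray','board','salt_shaker','lemon','teaspoon']:
        r=cams.place_of(p,k)[:3]
        for q in r:
            c,rr=q['at']; c=int(c*512);rr=int(rr*384)
            print(n,k,round(q['p'],2),c,rr,W[min(max(rr,0),383),min(max(c,0),511)].round(3))
E
```

```text
pics
{'time_s': 0.0, 'qpos': array([ 1.11537348e+00,  3.00490846e-01,  1.52157028e+00, -1.30377350e-05,
        1.32069875e+00, -6.65976333e-02]), 'joint_vel': array([-0.00038908,  0.00045555, -0.00293385,  0.00253357,  0.0001188 ,
        0.00242164]), 'tau': array([-2.50358744e-04, -5.31824684e+01, -3.52726972e+01,  7.07186619e-02,
        2.46373558e-02, -2.94695084e-06]), 'ee_pos': array([0.20839645, 0.50871039, 0.20488007]), 'eef_rot': array([-3.14042718e+00, -6.50763114e-05,  2.75277064e+00]), 'force': array([ 0.05679159,  0.27523829, -0.71831646]), 'moment': array([ 0.03587127,  0.06016338, -0.07729835]), 'grip_width': 0.0938991794996296}
scene small_box 0.96 199 320 [0.424 0.554 0.039]
scene small_box 0.79 211 264 [0.466 0.421 0.123]
scene medium_box 0.57 212 272 [0.465 0.421 0.089]
scene long_box 0.58 212 281 [0.469 0.419 0.047]
scene spare_box 0.68 320 164 [0.164 0.412 0.562]
scene stand 0.73 210 281 [0.477 0.418 0.041]
scene wash_tray 0.67 250 234 [0.496 0.141 0.009]
scene board 0.64 291 197 [0.216 0.435 0.469]
scene salt_shaker 0.6 180 265 [0.602 0.403 0.036]
scene lemon 0.71 219 227 [0.606 0.17  0.017]
top small_box 0.75 124 222 [0.449 0.503 0.039]
top small_box 0.63 163 213 [0.477 0.355 0.127]
top small_box 0.56 155 208 [0.492 0.379 0.131]
top medium_box 0.84 157 210 [0.486 0.374 0.127]
top long_box 0.64 161 207 [0.495 0.362 0.127]
top long_box 0.23 395 213 [ 0.474 -0.383  0.041]
top spare_box 0.57 394 214 [ 0.471 -0.38   0.041]
top stand 0.66 317 216 [ 0.466 -0.131  0.018]
top stand 0.41 164 209 [0.489 0.359 0.101]
top stand 0.3 160 170 [0.614 0.376 0.087]
top wash_tray 0.68 238 210 [ 0.487  0.132 -0.002]
top board 0.61 320 217 [ 0.462 -0.142  0.015]
top salt_shaker 0.56 159 169 [0.617 0.379 0.086]
top lemon 0.69 231 173 [0.606 0.152 0.056]
top lemon 0.45 158 169 [0.617 0.382 0.088]
top teaspoon 0.59 162 209 [0.489 0.359 0.126]
top teaspoon 0.46 368 214 [ 0.472 -0.307 -0.004]
```

View pics/scene0.png

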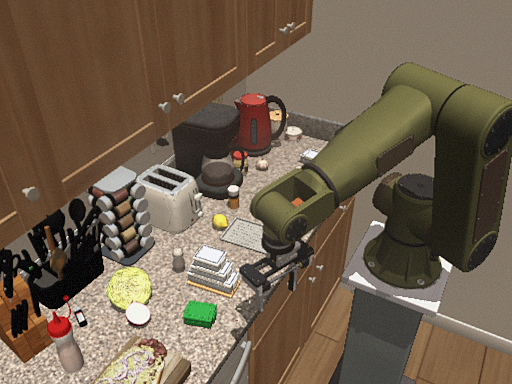

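View pics/top0.png

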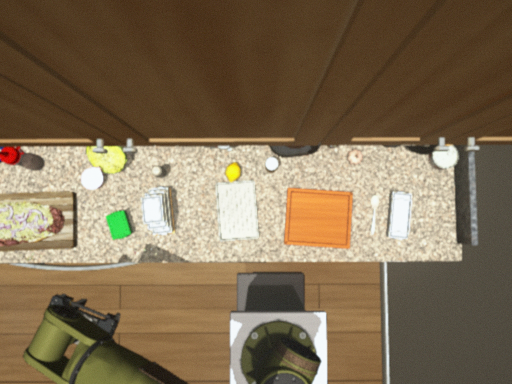

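The scene view shows the stack at about (213,272), with the green look-alike at (200,314). In the top view I see the stack (157,210), tray (238,210), board (318,217), spoon (375,214) and spare box (399,214). Next I'll fit rectangles to the depth data.

```bash
python3 - <<'E'
from h import *
W=np.load('top0.npy')
def rect(n,u0,u1,v0,v1,z0,z1):
    P=W[v0:v1,u0:u1].reshape(-1,3); P=P[(P[:,2]>z0)&(P[:,2]<z1)]
    r=cv2.minAreaRect(P[:,:2].astype(np.float32)*1000)
    print(n,len(P),np.round(r[0]),np.round(r[1]),round(r[2],1),'z',np.median(P[:,2]).round(4), 'med',np.median(P[:,:2],0).round(3))
rect('small',135,185,180,240,.118,.14)
rect('med',135,185,180,240,.083,.100)
rect('long',135,185,180,240,.043,.056)
rect('standrim',135,185,180,240,.004,.015)
rect('spare',380,420,185,245,.034,.06)
rect('board',278,360,180,255,.009,.03)
rect('tray',212,264,175,245,.005,.02)
rect('spoon',365,384,185,245,.004,.03)
rect('salt',145,170,160,182,.03,.12)
rect('lemon',220,245,160,185,.015,.12)
rect('green',100,135,205,245,.02,.06)
print('table',np.nanmedian(W[240:250,190:210,2]), np.nanstd(W[240:250,190:210,2]))
p=W[210]; print(np.c_[p[145:182:1]].round(3))
E
python3 -c "
import cv2
i=cv2.imread('pics/top0.png')
a=cv2.resize(i[165:255,100:250],None,fx=5,fy=5,interpolation=cv2.INTER_CUBIC)
cv2.imwrite('pics/t0c.png',a)"
```

```text
small 597 [487. 389.] [90. 65.] 6.0 z 0.1276 med [0.486 0.388]
med 211 [485. 386.] [120.  63.] 5.4 z 0.0877 med [0.452 0.373]
long 233 [485. 384.] [154.  64.] 6.3 z 0.0477 med [0.471 0.367]
standrim 243 [490. 396.] [166. 198.] 89.9 z 0.0057 med [0.478 0.356]
spare 952 [ 467. -399.] [ 67. 155.] 83.3 z 0.0423 med [ 0.467 -0.399]
board 3722 [ 456. -136.] [221. 196.] 86.0 z 0.016 med [ 0.459 -0.136]
tray 930 [489. 134.] [172. 231.] 89.6 z 0.0074 med [0.487 0.133]
spoon 180 [ 465. -324.] [ 61. 188.] 88.7 z 0.0058 med [ 0.475 -0.322]
salt 150 [612. 386.] [35. 37.] 20.9 z 0.0799 med [0.61  0.382]
lemon 244 [613. 148.] [67. 52.] 4.7 z 0.0426 med [0.611 0.147]
green 550 [440. 522.] [90. 65.] 19.0 z 0.0401 med [0.439 0.52 ]
table -8.914429530706125e-05 0.002649765366897833
[[ 0.486  0.411  0.127]
 [ 0.486  0.406  0.132]
 [ 0.486  0.404  0.129]
 [ 0.486  0.402  0.127]
 [ 0.486  0.398  0.129]
 [ 0.486  0.395  0.127]
 [ 0.486  0.39   0.136]
 [ 0.486  0.389  0.129]
 [ 0.486  0.386  0.128]
 [ 0.486  0.382  0.13 ]
 [ 0.486  0.38   0.128]
 [ 0.486  0.377  0.126]
 [ 0.486  0.374  0.127]
 [ 0.486  0.37   0.133]
 [ 0.486  0.367  0.129]
 [ 0.486  0.366  0.122]
 [ 0.486  0.361  0.13 ]
 [ 0.486  0.358  0.132]
 [ 0.486  0.356  0.123]
 [ 0.486  0.358  0.103]
 [ 0.486  0.357  0.094]
 [ 0.486  0.355  0.089]
 [ 0.487  0.358  0.062]
 [ 0.487  0.357  0.05 ]
 [ 0.487  0.354  0.05 ]
 [ 0.487  0.353  0.038]
 [ 0.488  0.354  0.018]
 [ 0.488  0.353  0.007]
 [ 0.488  0.351  0.001]
 [ 0.488  0.348 -0.001]
 [ 0.488  0.345 -0.001]
 [ 0.488  0.34   0.003]
 [ 0.488  0.338 -0.004]
 [ 0.488  0.335 -0.002]
 [ 0.488  0.331  0.002]
 [ 0.488  0.327  0.003]
 [ 0.488  0.324 -0.001]]
```

View pics/t0c.png

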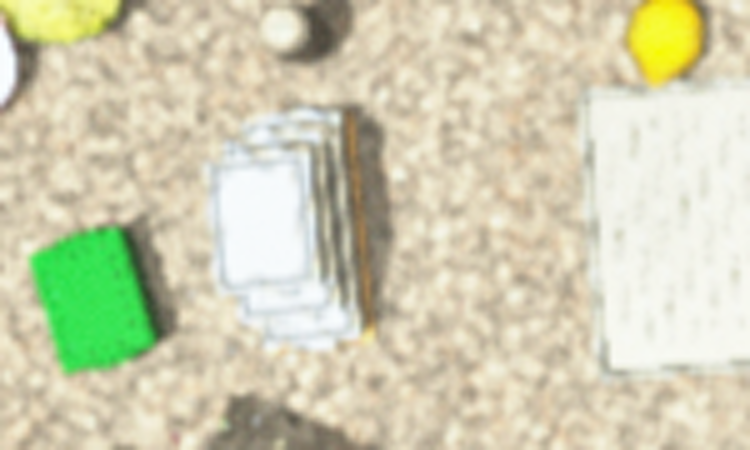

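The stack is at about (0.486, 0.387) with yaw +6°, the board at (0.456, -0.136) with yaw -4°, and the spare box at (0.467, -0.399) with yaw -6.7°. I'll move over the stack and refine with the wrist camera.

{"name": "servo_tool", "arguments": {
  "rows": [
    [0.03,-0.013,0.005,0,0,0.06,0.7],
    [0.07,-0.03,0.015,0,0,0.13,0.7],
    [0.11,-0.048,0.025,0,0,0.2,0.7],
    [0.15,-0.066,0.035,0,0,0.27,0.7],
    [0.19,-0.083,0.045,0,0,0.34,0.7],
    [0.23,-0.1,0.045,0,0,0.42,0.7],
    [0.26,-0.114,0.045,0,0,0.49,0.7],
    [0.278,-0.122,0.045,0,0,0.49,0.7]
  ],
  "newtons": 25
}}

```text
time_s: 1.77
ee_pos: [0.4896, 0.3847, 0.2505]
eef_rot: [-3.141, 0.001, -3.038]
force: [-0.5, -0.8, -0.7]
grip_width: 0.0796
```

```bash
cat >> h.py <<'E'
from scipy.spatial.transform import Rotation as Rn
def wrist():
    o=ctrl.get_obs(); p=cams.camera('wrist')
    d=p['depth']; h,w=d.shape; u,v=np.meshgrid(np.arange(w),np.arange(h))
    c=np.stack([(u-p['cx'])*d/p['fx'],(v-p['cy'])*d/p['fy'],d,np.ones_like(d)],-1)
    T=np.eye(4); T[:3,:3]=Rn.from_euler('xyz',o['eef_rot']).as_matrix(); T[:3,3]=o['ee_pos']
    W=(c@(T@np.array(p['hand_eye'])).T)[...,:3]; W[d==0]=np.nan
    return o,p,W
def rectW(W,n,z0,z1,xr=(-9,9),yr=(-9,9)):
    P=W.reshape(-1,3); P=P[(P[:,2]>z0)&(P[:,2]<z1)&(P[:,0]>xr[0])&(P[:,0]<xr[1])&(P[:,1]>yr[0])&(P[:,1]<yr[1])]
    if len(P)<10: print(n,len(P)); return
    r=cv2.minAreaRect(P[:,:2].astype(np.float32)*1000)
    print(n,len(P),np.round(r[0],1),np.round(r[1],1),round(r[2],1),'z',np.median(P[:,2]).round(4))
def st():
    o=ctrl.get_obs(); print('t',round(o['time_s'],2),'tcp',o['ee_pos'].round(4),'rpy',o['eef_rot'].round(4),'w',round(o['grip_width'],4),'F',o['force'].round(1)); return o
E
python3 - <<'E'
from h import *
st(); o,p,W=wrist(); save(p,'w1'); np.save('w1.npy',W); print(p['hand_eye'])
rectW(W,'small',.119,.14); rectW(W,'med',.083,.100); rectW(W,'long',.043,.056)
E
```

```text
t 1.77 tcp [0.4896 0.3847 0.2505] rpy [-3.1414e+00  5.0000e-04 -3.0378e+00] w 0.0796 F [-0.5 -0.8 -0.7]
[[-8.50625273e-04 -9.59037304e-01 -2.83278532e-01  8.17942004e-02]
 [ 9.99999307e-01 -5.85114848e-04 -1.02188371e-03  2.67148752e-04]
 [ 8.14274122e-04 -2.83279205e-01  9.59037137e-01 -1.79158578e-01]
 [ 0.00000000e+00  0.00000000e+00  0.00000000e+00  1.00000000e+00]]
small 4854 [616.4 350.1] [116.  359.6] 79.6 z 0.1274
med 2277 [642.2 474.6] [344.6 465.6] 75.2 z 0.0873
long 2940 [634.9 370.4] [439.5 725. ] 7.7 z 0.0478
```

View pics/w1.png

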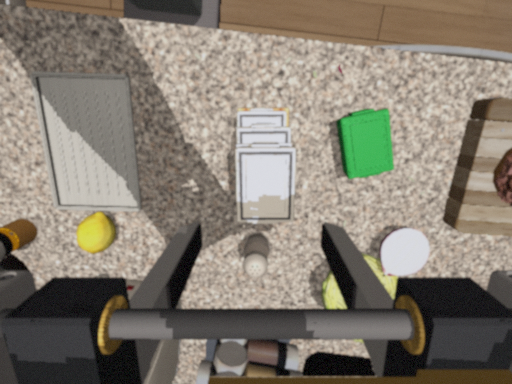

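The stack shows centred near (266,185), the tray is on the left and the green look-alike is at (366,143). I'll run the restricted fits next.

```bash
python3 - <<'E'
from h import *
W=np.load('w1.npy')
xr=(.39,.59); yr=(.34,.435)
for n,a,b in [('small',.121,.14),('med',.081,.095),('long',.041,.054)]: rectW(W,n,a,b,xr,yr)
rectW(W,'tray',.002,.02,(.35,.62),(.04,.23))
rectW(W,'salt',.06,.1,(.58,.66),(.34,.435))
rectW(W,'green',.02,.06,(.35,.55),(.44,.6))
p=cams.camera('wrist'); print(p['fx'],p['cx'])
# row widths on small lid
for v in (170,185,200,215):
    q=W[v,225:310]; m=q[:,2]>.121; print(v, q[m][[0,-1]].round(4).tolist(), m.sum())
for u in (250,266,280):
    q=W[90:235,u]; 
    for a,b in((.121,.14),(.081,.095),(.041,.054)):
        m=(q[:,2]>a)&(q[:,2]<b); print(u, q[m][[0,-1]].round(4).tolist())
E
```

```text
small 4488 [489.9 389.8] [88.7 64.1] 6.1 z 0.1274
med 966 [439.9 382.9] [23.9 63.7] 6.9 z 0.0867
long 743 [421.7 377.8] [22.5 63.7] 7.9 z 0.0467
tray 11864 [485.6 135.4] [266.  187.6] 0.7 z 0.0035
salt 569 [613.5 389.2] [29.9 33.6] 12.7 z 0.0838
green 3250 [442.4 522.9] [90.8 63.7] 18.2 z 0.0401
291.316385507237 261.0145218921935
170 [[0.4764, 0.3564, 0.1248], [0.4696, 0.4189, 0.126]] 59
185 [[0.4926, 0.3588, 0.1253], [0.4865, 0.4214, 0.1242]] 59
200 [[0.5096, 0.3602, 0.1255], [0.5034, 0.4226, 0.1246]] 58
215 [[0.5269, 0.3627, 0.1258], [0.5213, 0.4251, 0.1234]] 57
250 [[0.4505, 0.369, 0.124], [0.5327, 0.3767, 0.1257]]
250 [[0.4331, 0.3659, 0.0835], [0.4529, 0.368, 0.0908]]
250 [[0.416, 0.3629, 0.0457], [0.4343, 0.3648, 0.05]]
266 [[0.4461, 0.3854, 0.1212], [0.5336, 0.3949, 0.1218]]
266 [[0.4279, 0.3841, 0.081], [0.4457, 0.3859, 0.0868]]
266 [[0.4103, 0.3828, 0.0414], [0.4274, 0.3846, 0.0457]]
280 [[0.4472, 0.4002, 0.1251], [0.5292, 0.4101, 0.1258]]
280 [[0.4293, 0.4004, 0.0864], [0.4492, 0.4025, 0.0911]]
280 [[0.4121, 0.4009, 0.0445], [0.4293, 0.4028, 0.0467]]
```

{"name": "servo_tool", "arguments": {
  "rows": [
    [0,0.002,-0.02,0,0,0,0.7],
    [0,0.004,-0.05,0,0,0,0.7],
    [0,0.004,-0.085,0,0,0,0.7],
    [0,0.004,-0.115,0,0,0,0.7],
    [0,0.004,-0.14,0,0,0,0.7],
    [0,0.004,-0.152,0,0,0,0.7],
    [0,0.004,-0.1535,0,0,0,0.7],
    [0,0.004,-0.1535,0,0,0,0.7]
  ]
}}

```text
time_s: 2.53
ee_pos: [0.4893, 0.3891, 0.0967]
eef_rot: [-3.141, -0.0, -3.044]
force: [0.3, -0.2, 0.6]
grip_width: 0.0798
```

{"name": "servo_tool", "arguments": {
  "rows": [
    [0,0,0,0,0,0,0.3],
    [0,0,0,0,0,0,-0.2],
    [0,0,0,0,0,0,-0.6],
    [0,0,0,0,0,0,-1],
    [0,0,0,0,0,0,-1],
    [0,0,0,0,0,0,-1],
    [0,0,0.005,0,0,0,-1],
    [0,0,0.015,0,0,0,-1]
  ],
  "newtons": 20
}}

```text
time_s: 3.2
ee_pos: [0.4889, 0.3888, 0.1114]
eef_rot: [-3.14, -0.002, -3.044]
force: [-0.5, -0.3, -1.6]
grip_width: 0.0637
```

{"name": "servo_tool", "arguments": {
  "rows": [
    [0,-0.005,0.025,0,0,0,-1],
    [0,-0.025,0.05,0,0,0,-1],
    [-0.003,-0.055,0.06,0,0,-0.02,-1],
    [-0.006,-0.09,0.06,0,0,-0.04,-1],
    [-0.009,-0.128,0.06,0,0,-0.06,-1],
    [-0.012,-0.167,0.06,0,0,-0.08,-1],
    [-0.015,-0.206,0.06,0,0,-0.1,-1],
    [-0.018,-0.245,0.06,0,0,-0.12,-1]
  ]
}}

```text
time_s: 3.87
ee_pos: [0.4704, 0.1422, 0.1724]
eef_rot: [-3.14, -0.001, 3.118]
force: [1.4, -0.0, -1.5]
grip_width: 0.0636
```

```bash
python3 - <<'E'
from h import *
o=st(); t=np.array([.460,-.081]); print('to go',(t-o['ee_pos'][:2]).round(4), 0.0262-o['ee_pos'][2])
E
```

```text
t 3.87 tcp [0.4704 0.1422 0.1724] rpy [-3.1403e+00 -9.0000e-04  3.1184e+00] w 0.0636 F [ 1.4 -0.  -1.5]
to go [-0.0104 -0.2232] -0.14617350517735755
```

{"name": "servo_tool", "arguments": {
  "rows": [
    [-0.002,-0.03,0,0,0,-0.01,-1],
    [-0.004,-0.068,0,0,0,-0.02,-1],
    [-0.006,-0.106,0,0,0,-0.03,-1],
    [-0.008,-0.144,0,0,0,-0.04,-1],
    [-0.01,-0.178,0,0,0,-0.047,-1],
    [-0.0105,-0.205,-0.015,0,0,-0.047,-1],
    [-0.0105,-0.219,-0.045,0,0,-0.047,-1],
    [-0.0105,-0.223,-0.075,0,0,-0.047,-1]
  ]
}}

```text
time_s: 4.53
ee_pos: [0.4605, -0.0833, 0.0981]
eef_rot: [-3.139, 0.003, 3.069]
force: [0.6, -0.1, -1.5]
grip_width: 0.0635
```

```bash
python3 - <<'E'
from h import *
o=st(); t=np.array([.460,-.081]); print('to go',(t-o['ee_pos'][:2]).round(4), 0.0262-o['ee_pos'][2])
o,p,W=wrist(); save(p,'w2')
E
```

```text
t 4.53 tcp [ 0.4605 -0.0833  0.0981] rpy [-3.1394e+00  2.7000e-03  3.0690e+00] w 0.0635 F [ 0.6 -0.1 -1.5]
to go [-0.0005  0.0023] -0.07186788231532126
```

View pics/w2.png

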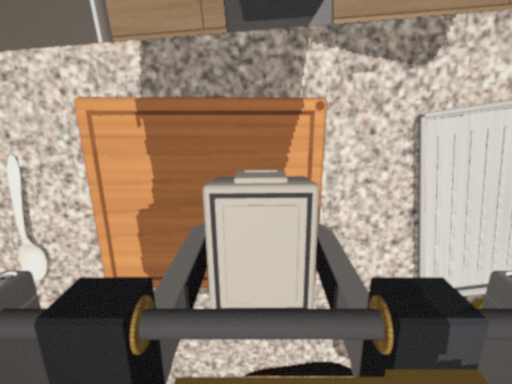

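The small box is held level over the +y half of the board, which spans columns 78 to 325. Lowering it now.

{"name": "servo_tool", "arguments": {
  "rows": [
    [0,0.001,-0.02,0,0,0,-1],
    [0,0.002,-0.04,0,0,0,-1],
    [0,0.002,-0.056,0,0,0,-1],
    [0,0.002,-0.066,0,0,0,-1],
    [0,0.002,-0.07,0,0,0,-1],
    [0,0.002,-0.0717,0,0,0,-1],
    [0,0.002,-0.0717,0,0,0,-1],
    [0,0.002,-0.0717,0,0,0,-1]
  ]
}}

```text
time_s: 5.25
ee_pos: [0.459, -0.0799, 0.0226]
eef_rot: [-3.141, -0.003, 3.07]
force: [-1.4, 2.5, 9.7]
grip_width: 0.0636
```

{"name": "servo_tool", "arguments": {
  "rows": [
    [0,0,0,0,0,0,-0.2],
    [0,0,0,0,0,0,0.66],
    [0,0,0,0,0,0,0.66],
    [0,0,0,0,0,0,0.66],
    [0,0,0.015,0,0,0,0.66],
    [0,0,0.045,0,0,0,0.66],
    [0,0.005,0.085,0,0,0,0.66],
    [0,0.02,0.125,0,0,0,0.66]
  ]
}}

```text
time_s: 5.92
ee_pos: [0.4584, -0.0609, 0.148]
eef_rot: [-3.141, -0.005, 3.068]
force: [1.0, 0.5, 0.2]
grip_width: 0.0779
```

```bash
python3 - <<'E'
from h import *
o=st(); 
o,p,W=wrist(); save(p,'w3')
rectW(W,'small',.05,.07,(.38,.55),(-.15,-.03)); rectW(W,'board',.010,.022,(.3,.6),(-.27,0))
rectW(W,'tray',.007,.015,(.3,.6),(.06,.25))
E
```

```text
t 5.92 tcp [ 0.4584 -0.0609  0.148 ] rpy [-3.1409 -0.0049  3.0683] w 0.0779 F [1.  0.5 0.2]
small 5411 [458.6 -79.1] [64.1 89.1] 86.3 z 0.0564
board 25075 [ 462.1 -135.8] [219.6 189.2] 85.7 z 0.0159
tray 3467 [490.4 138.1] [201.  137.4] 4.3 z 0.0103
```

View pics/w3.png

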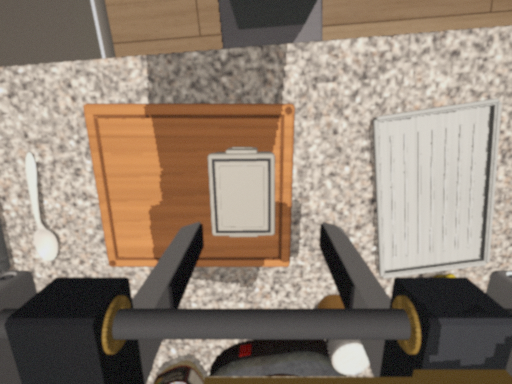

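Small box released and standing on the board at (0.459, -0.079). Going back for the medium box.

{"name": "servo_tool", "arguments": {
  "rows": [
    [0.001,0.02,0,0,0,0.01,0.7],
    [0.004,0.055,0,0,0,0.03,0.7],
    [0.007,0.095,0,0,0,0.05,0.7],
    [0.01,0.135,0,0,0,0.07,0.7],
    [0.013,0.175,0,0,0,0.09,0.7],
    [0.016,0.215,0,0,0,0.11,0.7],
    [0.019,0.255,0,0,0,0.13,0.7],
    [0.022,0.295,0,0,0,0.15,0.7]
  ]
}}

```text
time_s: 6.63
ee_pos: [0.483, 0.238, 0.1553]
eef_rot: [-3.14, 0.005, -3.063]
force: [1.2, -0.8, -0.4]
grip_width: 0.0797
```

{"name": "servo_tool", "arguments": {
  "rows": [
    [0.003,0.04,0,0,0,0.01,0.7],
    [0.006,0.08,0,0,0,0.02,0.7],
    [0.009,0.115,0.01,0,0,0.02,0.7],
    [0.009,0.14,0.02,0,0,0.02,0.7],
    [0.009,0.152,0.03,0,0,0.02,0.7],
    [0.009,0.155,0.04,0,0,0.02,0.7],
    [0.009,0.155,0.05,0,0,0.02,0.7],
    [0.009,0.155,0.05,0,0,0.02,0.7]
  ]
}}

```text
time_s: 7.3
ee_pos: [0.4926, 0.3926, 0.2075]
eef_rot: [-3.141, 0.008, -3.043]
force: [-0.3, -0.5, 0.0]
grip_width: 0.08
```

```bash
python3 - <<'E'
from h import *
o=st(); 
o,p,W=wrist(); save(p,'w4'); np.save('w4.npy',W)
xr=(.39,.59); yr=(.34,.435)
for n,a,b in [('med',.081,.11),('long',.041,.056),('salt',.06,.08)]: rectW(W,n,a,b,xr,yr)
E
```

```text
t 7.3 tcp [0.4926 0.3926 0.2075] rpy [-3.1413  0.0078 -3.0432] w 0.08 F [-0.3 -0.5  0. ]
med 6458 [488.3 388.4] [121.4  64. ] 6.6 z 0.087
long 933 [422.1 377.9] [22.2 63. ] 6.7 z 0.0467
salt 59 [429.1 381. ] [ 4.  57.8] 6.6 z 0.0709
```

View pics/w4.png

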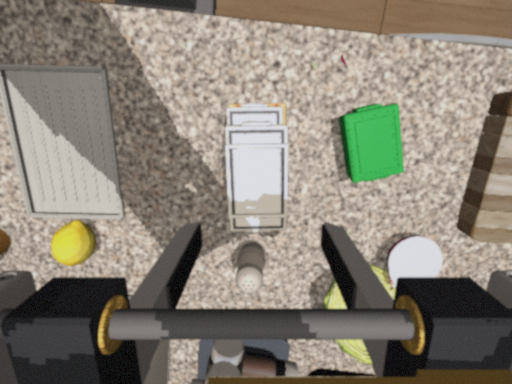

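{"name": "servo_tool", "arguments": {
  "rows": [
    [-0.001,-0.002,-0.02,0,0.008,0,0.7],
    [-0.003,-0.004,-0.05,0,0.008,0,0.7],
    [-0.003,-0.004,-0.085,0,0.008,0,0.7],
    [-0.003,-0.004,-0.115,0,0.008,0,0.7],
    [-0.003,-0.004,-0.138,0,0.008,0,0.7],
    [-0.003,-0.004,-0.148,0,0.008,0,0.7],
    [-0.003,-0.004,-0.1505,0,0.008,0,0.7],
    [-0.003,-0.004,-0.1505,0,0.008,0,0.7]
  ]
}}

```text
time_s: 8.02
ee_pos: [0.4898, 0.3878, 0.0562]
eef_rot: [-3.142, -0.001, -3.044]
force: [0.8, 0.4, 0.3]
grip_width: 0.0793
```

{"name": "servo_tool", "arguments": {
  "rows": [
    [0,0,0,0,0,0,0.3],
    [0,0,0,0,0,0,-0.2],
    [0,0,0,0,0,0,-0.6],
    [0,0,0,0,0,0,-1],
    [0,0,0,0,0,0,-1],
    [0,0,0,0,0,0,-1],
    [0,0,0.005,0,0,0,-1],
    [0,0,0.015,0,0,0,-1]
  ]
}}

```text
time_s: 8.68
ee_pos: [0.4893, 0.3875, 0.0708]
eef_rot: [-3.141, -0.003, -3.044]
force: [0.2, 0.4, -1.3]
grip_width: 0.0638
```

{"name": "servo_tool", "arguments": {
  "rows": [
    [0,-0.003,0.03,0,0,0,-1],
    [0,-0.018,0.06,0,0,0,-1],
    [-0.002,-0.045,0.085,0,0,-0.01,-1],
    [-0.004,-0.08,0.09,0,0,-0.03,-1],
    [-0.006,-0.118,0.09,0,0,-0.05,-1],
    [-0.008,-0.157,0.09,0,0,-0.06,-1],
    [-0.011,-0.196,0.09,0,0,-0.07,-1],
    [-0.013,-0.235,0.09,0,0,-0.08,-1]
  ]
}}

```text
time_s: 9.35
ee_pos: [0.4757, 0.1509, 0.1617]
eef_rot: [-3.141, -0.002, -3.124]
force: [1.1, 0.4, -0.1]
grip_width: 0.064
```

{"name": "servo_tool", "arguments": {
  "rows": [
    [-0.003,-0.038,0,0,0,-0.01,-1],
    [-0.005,-0.076,0,0,0,-0.02,-1],
    [-0.007,-0.114,0,0,0,-0.03,-1],
    [-0.009,-0.152,0,0,0,-0.04,-1],
    [-0.011,-0.19,0,0,0,-0.05,-1],
    [-0.013,-0.228,0,0,0,-0.07,-1],
    [-0.015,-0.26,0,0,0,-0.08,-1],
    [-0.017,-0.29,0,0,0,-0.09,-1]
  ]
}}

```text
time_s: 10.02
ee_pos: [0.4583, -0.1411, 0.1627]
eef_rot: [-3.141, -0.001, 3.068]
force: [-0.0, 1.2, -0.4]
grip_width: 0.064
```

```bash
python3 - <<'E'
from h import *
o=st(); t=np.array([.458,-.191]); print('to go',(t-o['ee_pos'][:2]).round(4), 0.0257-o['ee_pos'][2])
E
```

```text
t 10.02 tcp [ 0.4583 -0.1411  0.1627] rpy [-3.1406e+00 -8.0000e-04  3.0676e+00] w 0.064 F [-0.   1.2 -0.4]
to go [-0.0003 -0.0499] -0.13704987903066346
```

{"name": "servo_tool", "arguments": {
  "rows": [
    [0,-0.025,-0.005,0,0,0,-1],
    [0,-0.045,-0.025,0,0,0,-1],
    [0,-0.05,-0.055,0,0,0,-1],
    [0,-0.05,-0.085,0,0,0,-1],
    [0,-0.05,-0.108,0,0,0,-1],
    [0,-0.05,-0.122,0,0,0,-1],
    [0,-0.05,-0.127,0,0,0,-1],
    [0,-0.05,-0.129,0,0,0,-1]
  ]
}}

```text
time_s: 10.68
ee_pos: [0.4583, -0.1911, 0.0337]
eef_rot: [-3.141, -0.001, 3.068]
force: [0.7, 0.5, -0.9]
grip_width: 0.0638
```

{"name": "servo_tool", "arguments": {
  "rows": [
    [0,0,-0.002,0,0,0,-1],
    [0,0,-0.005,0,0,0,-1],
    [0,0,-0.0065,0,0,0,-1],
    [0,0,-0.007,0,0,0,-1],
    [0,0,-0.007,0,0,0,-0.2],
    [0,0,-0.007,0,0,0,0.66],
    [0,0,-0.007,0,0,0,0.66],
    [0,0,-0.007,0,0,0,0.66]
  ]
}}

```text
time_s: 11.35
ee_pos: [0.4584, -0.1911, 0.027]
eef_rot: [-3.141, -0.001, 3.068]
force: [0.0, 0.4, 0.4]
grip_width: 0.0771
```

{"name": "servo_tool", "arguments": {
  "rows": [
    [0,0,0.015,0,0,0,0.66],
    [0,0,0.045,0,0,0,0.66],
    [0,0,0.085,0,0,0,0.66],
    [0,0.01,0.12,0,0,0,0.66],
    [0,0.03,0.13,0,0,0,0.66],
    [0,0.04,0.13,0,0,0,0.66],
    [0,0.045,0.13,0,0,0,0.66],
    [0,0.045,0.13,0,0,0,0.66]
  ]
}}

```text
time_s: 12.02
ee_pos: [0.4579, -0.1452, 0.1557]
eef_rot: [-3.141, -0.003, 3.069]
force: [0.3, -1.3, -0.2]
grip_width: 0.0782
```

```bash
python3 - <<'E'
from h import *
o=st(); 
o,p,W=wrist(); save(p,'w5'); np.save('w5.npy',W)
rectW(W,'small',.05,.07,(.38,.55),(-.13,-.03)); rectW(W,'med',.05,.07,(.38,.55),(-.25,-.15));rectW(W,'board',.010,.022,(.3,.6),(-.27,0))
E
```

```text
t 12.02 tcp [ 0.4579 -0.1452  0.1557] rpy [-3.1413e+00 -2.8000e-03  3.0689e+00] w 0.0782 F [ 0.3 -1.3 -0.2]
small 5191 [458.7 -79.3] [64.3 89.1] 86.6 z 0.0564
med 6892 [ 456.4 -190.3] [ 64.3 121.7] 86.9 z 0.0561
board 16776 [ 461.8 -136. ] [220.1 188.8] 85.8 z 0.0158
```

View pics/w5.png

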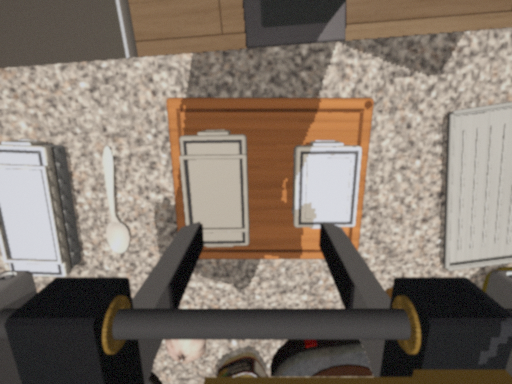

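Both boxes stand on the board: medium at (213,190), small at (328,185). Now the long box, with a look at the tray on the way.

{"name": "servo_tool", "arguments": {
  "rows": [
    [0.001,0.02,0,0,0,0.01,0.7],
    [0.003,0.055,0,0,0,0.03,0.7],
    [0.006,0.095,0,0,0,0.05,0.7],
    [0.01,0.135,0,0,0,0.07,0.7],
    [0.013,0.175,0,0,0,0.09,0.7],
    [0.016,0.215,0,0,0,0.11,0.7],
    [0.018,0.255,0,0,0,0.12,0.7],
    [0.02,0.28,0.005,0,0,0.13,0.7]
  ]
}}

```text
time_s: 12.73
ee_pos: [0.4771, 0.1366, 0.1585]
eef_rot: [-3.141, -0.007, -3.083]
force: [0.9, -0.5, 0.2]
grip_width: 0.0801
```

```bash
python3 - <<'E'
from h import *
o=st(); 
o,p,W=wrist(); save(p,'w6'); np.save('w6.npy',W)
rectW(W,'tray',.0065,.014,(.375,.582),(.06,.215));rectW(W,'tray',.001,.014,(.37,.582),(.06,.215))
E
```

```text
t 12.73 tcp [0.4771 0.1366 0.1585] rpy [-3.141  -0.0065 -3.083 ] w 0.0801 F [ 0.9 -0.5  0.2]
tray 2835 [482.4 142. ] [204.8 144.9] 4.2 z 0.0104
tray 18312 [476.2 137.6] [154.4 211.6] 89.9 z 0.0031
```

View pics/w6.png

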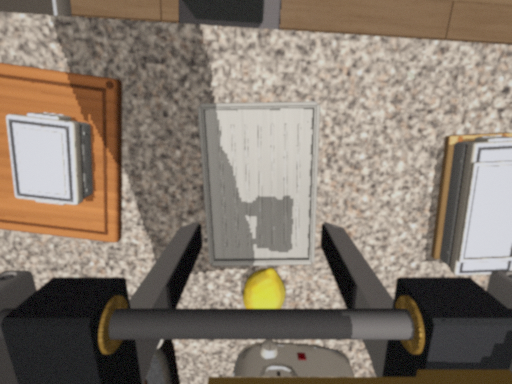

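```bash
python3 - <<'E'
from h import *
W=np.load('w6.npy'); o,p,_=wrist()
T=np.eye(4); T[:3,:3]=Rn.from_euler('xyz',o['eef_rot']).as_matrix(); T[:3,3]=o['ee_pos']; T=T@np.array(p['hand_eye'])
c=[]
for u,v in [(200,104),(319,102),(313,264),(208,267)]:
    d=T[:3,:3]@np.array([(u-p['cx'])/p['fx'],(v-p['cy'])/p['fy'],1]); s=(.01-T[2,3])/d[2]; c.append((T[:3,3]+s*d)[:2])
c=np.array(c);print(c.round(4),c.mean(0).round(4))
E
```

```text
[[0.3975 0.068 ]
 [0.3878 0.1963]
 [0.5836 0.2114]
 [0.5959 0.0785]] [0.4912 0.1385]
```

{"name": "servo_tool", "arguments": {
  "rows": [
    [0.001,0.02,0.005,0,0,0.01,0.7],
    [0.003,0.055,0.01,0,0,0.02,0.7],
    [0.005,0.095,0.015,0,0,0.03,0.7],
    [0.007,0.135,0.02,0,0,0.04,0.7],
    [0.009,0.175,0.02,0,0,0.04,0.7],
    [0.011,0.215,0.02,0,0,0.04,0.7],
    [0.012,0.241,0.02,0,0,0.04,0.7],
    [0.012,0.25,0.02,0,-0.006,0.04,0.7]
  ]
}}

```text
time_s: 13.5
ee_pos: [0.49, 0.3884, 0.1774]
eef_rot: [-3.14, -0.001, -3.04]
force: [-0.9, -0.1, -1.1]
grip_width: 0.0799
```

```bash
python3 - <<'E'
from h import *
o=st(); 
o,p,W=wrist(); save(p,'w7'); np.save('w7.npy',W)
xr=(.39,.575); yr=(.34,.435)
for n,a,b in [('long',.038,.056),('stand',.005,.016)]: rectW(W,n,a,b,xr,yr)
E
```

```text
t 13.5 tcp [0.49   0.3884 0.1774] rpy [-3.1397e+00 -9.0000e-04 -3.0395e+00] w 0.0799 F [-0.9 -0.1 -1.1]
long 7842 [487.8 385.6] [154.9  64.1] 6.2 z 0.047
stand 417 [473.4 386.2] [ 92.4 165.6] 89.2 z 0.0085
```

View pics/w7.png

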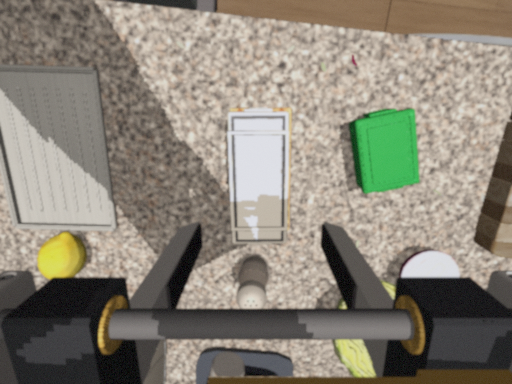

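{"name": "servo_tool", "arguments": {
  "rows": [
    [0,0,-0.02,0,0,0,0.7],
    [0,-0.001,-0.05,0,0,0,0.7],
    [0,-0.001,-0.085,0,0,0,0.7],
    [0,-0.001,-0.115,0,0,0,0.7],
    [0,-0.001,-0.138,0,0,0,0.7],
    [0,-0.001,-0.15,0,0,0,0.7],
    [0,-0.001,-0.156,0,0,0,0.7],
    [0,-0.001,-0.158,0,0,0,0.7]
  ]
}}

```text
time_s: 14.22
ee_pos: [0.4902, 0.3861, 0.019]
eef_rot: [-3.139, -0.001, -3.04]
force: [-0.1, -0.3, 0.8]
grip_width: 0.08
```

{"name": "servo_tool", "arguments": {
  "rows": [
    [0,0,0,0,0,0,0.3],
    [0,0,0,0,0,0,-0.2],
    [0,0,0,0,0,0,-0.6],
    [0,0,0,0,0,0,-1],
    [0,0,0,0,0,0,-1],
    [0,0,0,0,0,0,-1],
    [0,0,0.005,0,0,0,-1],
    [0,0,0.015,0,0,0,-1]
  ]
}}

```text
time_s: 14.88
ee_pos: [0.4896, 0.3858, 0.0336]
eef_rot: [-3.138, -0.003, -3.04]
force: [0.6, 0.6, -2.2]
grip_width: 0.0639
```

{"name": "servo_tool", "arguments": {
  "rows": [
    [0,0,0.025,0,0,0,-1],
    [0,-0.015,0.055,0,0,0,-1],
    [-0.001,-0.045,0.065,0,0,0,-1],
    [-0.002,-0.085,0.065,0,0,-0.01,-1],
    [-0.003,-0.125,0.065,0,0,-0.02,-1],
    [-0.004,-0.165,0.065,0,0,-0.025,-1],
    [-0.005,-0.205,0.065,0,0,-0.025,-1],
    [-0.006,-0.235,0.065,0,0,-0.025,-1]
  ]
}}

```text
time_s: 15.55
ee_pos: [0.4832, 0.1484, 0.0995]
eef_rot: [-3.138, -0.002, -3.066]
force: [0.8, -0.6, -1.5]
grip_width: 0.064
```

{"name": "servo_tool", "arguments": {
  "rows": [
    [0,-0.008,-0.005,0,0,0,-1],
    [0,-0.012,-0.02,0,0,0,-1],
    [0,-0.012,-0.04,0,0,0,-1],
    [0,-0.012,-0.055,0,0,0,-1],
    [0,-0.012,-0.065,0,0,0,-1],
    [0,-0.012,-0.07,0,0,0,-1],
    [0,-0.012,-0.073,0,0,0,-1],
    [0,-0.012,-0.074,0,0,0,-1]
  ]
}}

```text
time_s: 16.22
ee_pos: [0.4834, 0.1367, 0.0256]
eef_rot: [-3.138, -0.002, -3.065]
force: [0.0, -0.3, -1.8]
grip_width: 0.0638
```

{"name": "servo_tool", "arguments": {
  "rows": [
    [0,0,-0.003,0,0,0,-1],
    [0,0,-0.006,0,0,0,-1],
    [0,0,-0.0075,0,0,0,-1],
    [0,0,-0.008,0,0,0,-1],
    [0,0,-0.008,0,0,0,-0.2],
    [0,0,-0.008,0,0,0,0.66],
    [0,0,-0.008,0,0,0,0.66],
    [0,0,-0.008,0,0,0,0.66]
  ]
}}

```text
time_s: 16.88
ee_pos: [0.4835, 0.1367, 0.0178]
eef_rot: [-3.138, -0.001, -3.065]
force: [0.0, -0.2, 0.4]
grip_width: 0.0773
```

{"name": "servo_tool", "arguments": {
  "rows": [
    [0,0,0.015,0,0,0,0.66],
    [0,0,0.045,0,0,0,0.66],
    [0,0,0.085,0,0,0,0.66],
    [0,0,0.12,0,0,0,0.66],
    [0,0,0.14,0,0,0,0.66],
    [0,0,0.145,0,0,0,0.66],
    [0,0,0.145,0,0,0,0.66],
    [0,0,0.145,0,0,0,0.66]
  ]
}}

```text
time_s: 17.55
ee_pos: [0.4831, 0.1366, 0.1617]
eef_rot: [-3.138, -0.002, -3.065]
force: [-0.3, -0.5, 0.2]
grip_width: 0.0779
```

```bash
python3 - <<'E'
from h import *
o=st(); 
o,p,W=wrist(); save(p,'w8'); np.save('w8.npy',W)
rectW(W,'long',.038,.056,(.38,.575),(.05,.22))
rectW(W,'lemon',.02,.056,(.565,.7),(.05,.22))
E
```

```text
t 17.55 tcp [0.4831 0.1366 0.1617] rpy [-3.1382e+00 -2.5000e-03 -3.0655e+00] w 0.0779 F [-0.3 -0.5  0.2]
long 8518 [480.7 137.1] [155.6  64.2] 4.8 z 0.045
lemon 2718 [654.4 158. ] [136.5  71.9] 26.6 z 0.0419
```

View pics/w8.png

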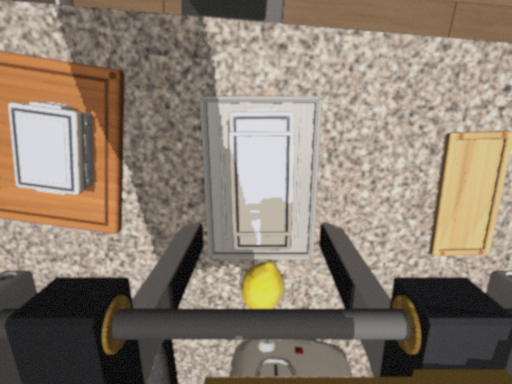

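The long box lies flat in the tray at (263,180). The stand is now bare, so I'll measure it from above before fetching the spare.

{"name": "servo_tool", "arguments": {
  "rows": [
    [0.001,0.02,0.005,0,0,0,0.66],
    [0.002,0.055,0.01,0,0,0.01,0.66],
    [0.003,0.095,0.015,0,0,0.02,0.66],
    [0.004,0.135,0.016,0,0,0.025,0.66],
    [0.005,0.175,0.016,0,0,0.025,0.66],
    [0.006,0.21,0.016,0,0,0.025,0.66],
    [0.007,0.24,0.016,0,0,0.025,0.66],
    [0.007,0.25,0.016,0,0,0.025,0.66]
  ]
}}

```text
time_s: 18.27
ee_pos: [0.4887, 0.3897, 0.1746]
eef_rot: [-3.137, -0.006, -3.038]
force: [-1.7, -1.3, -0.6]
grip_width: 0.0782
```

```bash
python3 - <<'E'
from h import *
o=st(); 
o,p,W=wrist(); save(p,'w9'); np.save('w9.npy',W)
rectW(W,'stand',.003,.014,(.39,.585),(.335,.44))
i=cv2.cvtColor(p['image'],cv2.COLOR_RGB2BGR)[90:260,200:320]; cv2.imwrite('pics/w9c.png',cv2.resize(i,None,fx=3.4,fy=3.4,interpolation=cv2.INTER_CUBIC))
hsv=cv2.cvtColor(p['image'],cv2.COLOR_RGB2HSV); m=(cv2.inRange(hsv,(15,90,80),(32,255,255))>0)&(np.abs(W[...,1]-.388)<.06)&(np.abs(W[...,0]-.49)<.1)
P=W[m]; n,l,s,c=cv2.connectedComponentsWithStats(m.astype(np.uint8)); k=1+np.argmax(s[1:,4]); P=W[l==k]; P=P[~np.isnan(P[:,0])]
r=cv2.minAreaRect(P[:,:2].astype(np.float32)*1000); print(s[k],r)
# corners intersect z=.009
T=np.eye(4); T[:3,:3]=Rn.from_euler('xyz',o['eef_rot']).as_matrix(); T[:3,3]=o['ee_pos']; T=T@np.array(p['hand_eye'])
v,u=np.nonzero(l==k); d=np.stack([(u-p['cx'])/p['fx'],(v-p['cy'])/p['fy'],np.ones(len(u))],1)@T[:3,:3].T; s=(.009-T[2,3])/d[:,2]; Q=T[:3,3]+s[:,None]*d
print(cv2.minAreaRect(Q[:,:2].astype(np.float32)*1000))
E
```

```text
t 18.27 tcp [0.4887 0.3897 0.1746] rpy [-3.137  -0.0064 -3.0379] w 0.0782 F [-1.7 -1.3 -0.6]
stand 7317 [476.7 393.6] [170.2 103.5] 5.5 z 0.0052
[ 231  110   59  124 5080] ((489.0489501953125, 386.7720947265625), (156.91648864746094, 72.24756622314453), 6.126338481903076)
((486.7220458984375, 387.096435546875), (152.35264587402344, 71.08240509033203), 6.120053291320801)
```

View pics/w9c.png

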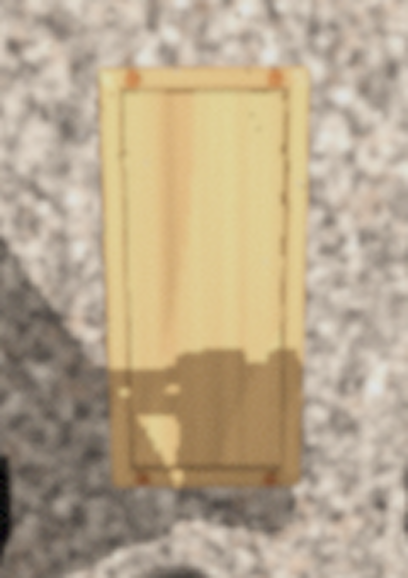

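{"name": "servo_tool", "arguments": {
  "rows": [
    [0,-0.02,0,0,0,-0.01,0.66],
    [-0.001,-0.055,0,0,0,-0.02,0.66],
    [-0.002,-0.095,0,0,0,-0.03,0.66],
    [-0.003,-0.135,0,0,0,-0.04,0.66],
    [-0.004,-0.175,0,0,0,-0.05,0.66],
    [-0.005,-0.215,0,0,0,-0.06,0.66],
    [-0.006,-0.255,0,0,0,-0.07,0.66],
    [-0.007,-0.295,0,0,0,-0.08,0.66]
  ]
}}

```text
time_s: 18.98
ee_pos: [0.4805, 0.0914, 0.1737]
eef_rot: [-3.137, -0.008, -3.119]
force: [0.5, 0.1, -0.2]
grip_width: 0.0778
```

{"name": "servo_tool", "arguments": {
  "rows": [
    [-0.001,-0.04,0,0,0,-0.01,0.66],
    [-0.002,-0.08,0,0,0,-0.02,0.66],
    [-0.003,-0.12,0,0,0,-0.03,0.66],
    [-0.004,-0.16,0,0,0,-0.04,0.66],
    [-0.005,-0.2,0,0,0,-0.05,0.66],
    [-0.006,-0.24,0,0,0,-0.06,0.66],
    [-0.007,-0.28,0,0,0,-0.07,0.66],
    [-0.008,-0.32,0,0,0,-0.08,0.66]
  ]
}}

```text
time_s: 19.65
ee_pos: [0.4706, -0.2312, 0.1729]
eef_rot: [-3.137, -0.009, 3.083]
force: [1.2, 0.8, -0.0]
grip_width: 0.0781
```

```bash
python3 - <<'E'
from h import *
o=st(); print(np.array([.468,-.399])-o['ee_pos'][:2])
E
```

```text
t 19.65 tcp [ 0.4706 -0.2312  0.1729] rpy [-3.137  -0.0091  3.0826] w 0.0781 F [ 1.2  0.8 -0. ]
[-0.00255382 -0.1677714 ]
```

{"name": "servo_tool", "arguments": {
  "rows": [
    [0,-0.04,0,0,0,-0.01,0.66],
    [-0.001,-0.08,0,0,0,-0.02,0.66],
    [-0.002,-0.115,0,0,0,-0.04,0.66],
    [-0.0025,-0.145,0.002,0.002,-0.004,-0.05,0.66],
    [-0.0025,-0.16,0.004,0.005,-0.009,-0.058,0.66],
    [-0.0025,-0.168,0.004,0.005,-0.009,-0.058,0.66],
    [-0.0025,-0.168,0.004,0.005,-0.009,-0.058,0.66],
    [-0.0025,-0.168,0.004,0.005,-0.009,-0.058,0.66]
  ]
}}

```text
time_s: 20.32
ee_pos: [0.4674, -0.3987, 0.1761]
eef_rot: [3.14, -0.002, 3.024]
force: [0.4, 0.4, -0.0]
grip_width: 0.0779
```

```bash
python3 - <<'E'
from h import *
o=st(); 
o,p,W=wrist(); save(p,'w10'); np.save('w10.npy',W)
rectW(W,'spare',.033,.051,(.38,.565),(-.5,-.33))
rectW(W,'spoon',.004,.02,(.38,.565),(-.345,-.29))
E
```

```text
t 20.32 tcp [ 0.4674 -0.3987  0.1761] rpy [ 3.1396e+00 -1.7000e-03  3.0244e+00] w 0.0779 F [ 0.4  0.4 -0. ]
spare 7581 [ 469.6 -399.1] [ 64.2 154.3] 83.5 z 0.042
spoon 772 [ 473.5 -321.5] [ 26.8 128.6] 84.6 z 0.0068
```

View pics/w10.png

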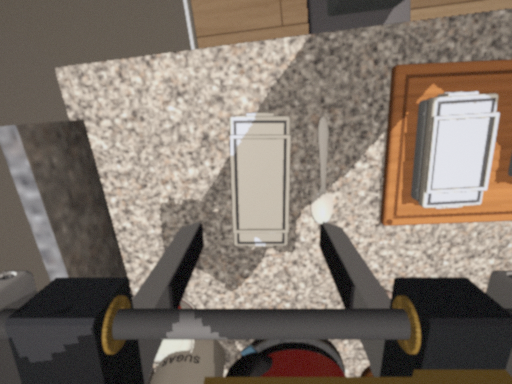

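```bash
python3 -c "
import cv2,numpy as np
a=cv2.imread('pics/w10.png')[95:260,200:330];b=cv2.imread('pics/w7.png')[95:260,200:330]
cv2.imwrite('pics/cmp.png',cv2.resize(np.hstack([a,b]),None,fx=3,fy=3,interpolation=cv2.INTER_CUBIC))"
```

```text
(no output)
```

View pics/cmp.png

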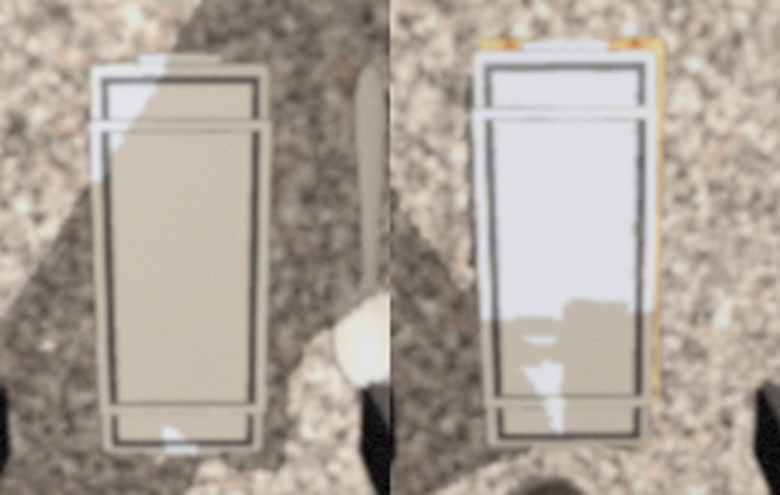

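{"name": "servo_tool", "arguments": {
  "rows": [
    [0.002,-0.001,-0.02,0,0,0,0.6],
    [0.0044,-0.001,-0.05,0,0,0,0.6],
    [0.0044,-0.001,-0.085,0,0,0,0.6],
    [0.0044,-0.001,-0.115,0,0,0,0.6],
    [0.0044,-0.001,-0.138,0,0,0,0.6],
    [0.0044,-0.001,-0.152,0,0,0,0.6],
    [0.0044,-0.001,-0.16,0,0,0,0.6],
    [0.0044,-0.001,-0.162,0,0,0,0.6]
  ]
}}

```text
time_s: 21.03
ee_pos: [0.472, -0.398, 0.0133]
eef_rot: [3.139, -0.003, 3.026]
force: [-0.1, 0.3, -0.6]
grip_width: 0.0755
```

{"name": "servo_tool", "arguments": {
  "rows": [
    [0,0,0,0,0,0,0.3],
    [0,0,0,0,0,0,-0.2],
    [0,0,0,0,0,0,-0.6],
    [0,0,0,0,0,0,-1],
    [0,0,0,0,0,0,-1],
    [0,0,0,0,0,0,-1],
    [0,0,0.005,0,0,0,-1],
    [0,0,0.015,0,0,0,-1]
  ]
}}

```text
time_s: 21.7
ee_pos: [0.4714, -0.3976, 0.0278]
eef_rot: [3.137, -0.005, 3.026]
force: [-0.1, 0.0, -2.4]
grip_width: 0.0638
```

{"name": "servo_tool", "arguments": {
  "rows": [
    [0,0,0.03,0,0,0,-1],
    [0,0.008,0.07,0,0,0,-1],
    [0,0.025,0.105,0,0,0,-1],
    [0.001,0.055,0.13,0,0,0.01,-1],
    [0.002,0.09,0.135,0,0,0.02,-1],
    [0.003,0.13,0.135,0,0,0.03,-1],
    [0.004,0.17,0.135,0,0,0.04,-1],
    [0.005,0.21,0.135,-0.004,-0.005,0.05,-1]
  ]
}}

```text
time_s: 22.37
ee_pos: [0.476, -0.186, 0.1636]
eef_rot: [3.141, 0.002, 3.076]
force: [1.2, -0.1, -1.3]
grip_width: 0.064
```

{"name": "servo_tool", "arguments": {
  "rows": [
    [0.001,0.04,0,0,0,0.01,-1],
    [0.002,0.08,0,0,0,0.02,-1],
    [0.003,0.12,0,0,0,0.03,-1],
    [0.004,0.16,0,0,0,0.04,-1],
    [0.005,0.2,0,0,0,0.05,-1],
    [0.006,0.24,0,0,0,0.06,-1],
    [0.007,0.28,0,0,0,0.07,-1],
    [0.008,0.32,0,0,0,0.08,-1]
  ]
}}

```text
time_s: 23.03
ee_pos: [0.4835, 0.1359, 0.1646]
eef_rot: [3.141, 0.002, -3.127]
force: [1.3, -1.3, -2.9]
grip_width: 0.0639
```

```bash
python3 - <<'E'
from h import *
o=st(); print(np.array([.4898,.3865])-o['ee_pos'][:2], .104-np.pi-o['eef_rot'][2])
E
```

```text
t 23.03 tcp [0.4835 0.1359 0.1646] rpy [ 3.1413e+00  2.4000e-03 -3.1266e+00] w 0.0639 F [ 1.3 -1.3 -2.9]
[0.00626927 0.25058471] 0.08899178725394385
```

{"name": "servo_tool", "arguments": {
  "rows": [
    [0.001,0.04,0,0,0,0.02,-1],
    [0.002,0.08,0,0,0,0.035,-1],
    [0.003,0.12,0,0,0,0.05,-1],
    [0.004,0.16,0,0,0,0.065,-1],
    [0.005,0.2,0,0,0,0.08,-1],
    [0.006,0.232,-0.01,0,0,0.088,-1],
    [0.006,0.248,-0.03,0,0,0.088,-1],
    [0.006,0.2505,-0.06,0,0.002,0.088,-1]
  ]
}}

```text
time_s: 23.7
ee_pos: [0.4898, 0.39, 0.1065]
eef_rot: [3.139, 0.005, -3.036]
force: [-0.5, 0.7, -2.0]
grip_width: 0.0639
```

{"name": "servo_tool", "arguments": {
  "rows": [
    [0,0,-0.015,0,0,0,-1],
    [0,0,-0.035,0,0,0,-1],
    [0,0,-0.05,0,0,0,-1],
    [0,0,-0.06,0,0,0,-1],
    [0,0,-0.065,0,0,0,-1],
    [0,0,-0.067,0,0,0,-1],
    [0,0,-0.067,0,0,0,-1],
    [0,0,-0.067,0,0,0,-1]
  ]
}}

```text
time_s: 24.37
ee_pos: [0.4902, 0.3902, 0.0405]
eef_rot: [3.138, 0.006, -3.036]
force: [-0.7, -0.6, -2.2]
grip_width: 0.0639
```

```bash
python3 - <<'E'
from h import *
o=st(); print(np.array([.4898,.3865])-o['ee_pos'][:2], .104-np.pi-o['eef_rot'][2], .0186-o['ee_pos'][2])
o,p,W=wrist(); save(p,'w11'); rectW(W,'spare',.053,.072,(.38,.575),(.34,.435))
E
```

```text
t 24.37 tcp [0.4902 0.3902 0.0405] rpy [ 3.138   0.0059 -3.0357] w 0.0639 F [-0.7 -0.6 -2.2]
[-0.00039032 -0.00373284] -0.0018470156919145886 -0.02190614790045032
spare 23632 [486.1 390. ] [152.8  87.6] 6.4 z 0.0681
```

View pics/w11.png

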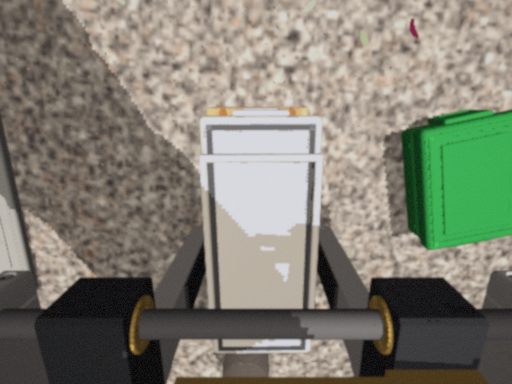

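{"name": "servo_tool", "arguments": {
  "rows": [
    [0,-0.002,0,-0.002,0.003,0,-1],
    [-0.0003,-0.0038,0,-0.004,0.006,-0.002,-1],
    [-0.0003,-0.0038,-0.005,-0.004,0.006,-0.002,-1],
    [-0.0003,-0.0038,-0.012,-0.004,0.006,-0.002,-1],
    [-0.0003,-0.0038,-0.017,-0.004,0.006,-0.002,-1],
    [-0.0003,-0.0038,-0.02,-0.004,0.006,-0.002,-1],
    [-0.0003,-0.0038,-0.0215,-0.004,0.006,-0.002,-1],
    [-0.0003,-0.0038,-0.0218,-0.004,0.006,-0.002,-1]
  ]
}}

```text
time_s: 25.08
ee_pos: [0.4899, 0.3862, 0.0191]
eef_rot: [-3.141, -0.001, -3.038]
force: [-4.1, -5.0, 9.0]
grip_width: 0.0638
```

{"name": "servo_tool", "arguments": {
  "rows": [
    [0,0,0,0,0,0,-1],
    [0,0,0,0,0,0,-0.2],
    [0,0,0,0,0,0,0.66],
    [0,0,0,0,0,0,0.66],
    [0,0,0,0,0,0,0.66],
    [0,0,0.02,0,0,0,0.66],
    [0,0,0.05,0,0,0,0.66],
    [0,0,0.09,0,0,0,0.66]
  ]
}}

```text
time_s: 25.75
ee_pos: [0.4888, 0.3855, 0.1077]
eef_rot: [-3.139, -0.005, -3.038]
force: [1.2, 0.5, -0.1]
grip_width: 0.0777
```

{"name": "servo_tool", "arguments": {
  "rows": [
    [0,0,0.03,0,0,0,0.66],
    [0,0,0.05,0,0,0,0.66],
    [0,0,0.065,0,0,0,0.66],
    [0,0,0.068,0,0,0,0.66],
    [0,0,0.068,0,0,0,0.66],
    [0,0,0.068,0,0,0,0.66],
    [0,0,0.068,0,0,0,0.66],
    [0,0,0.068,0,0,0,0.66]
  ]
}}

```text
time_s: 26.42
ee_pos: [0.4885, 0.3853, 0.1744]
eef_rot: [-3.138, -0.007, -3.038]
force: [-0.2, 0.3, 0.1]
grip_width: 0.0785
```

```bash
python3 - <<'E'
from h import *
o=st(); o,p,W=wrist(); save(p,'w12')
rectW(W,'spare',.038,.056,(.39,.575),(.34,.435))
E
```

```text
t 26.42 tcp [0.4885 0.3853 0.1744] rpy [-3.1382 -0.0066 -3.0378] w 0.0785 F [-0.2  0.3  0.1]
spare 7974 [487.2 386.3] [155.1  64.1] 6.1 z 0.047
```

View pics/w12.png

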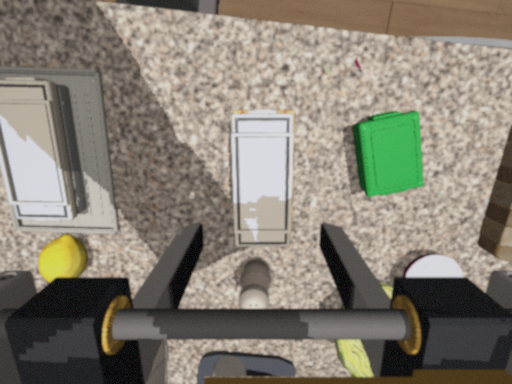

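Clean long box seated in the stand: lid height 0.047, centred as the old one was. Fetching the medium box.

{"name": "servo_tool", "arguments": {
  "rows": [
    [-0.001,-0.02,0,0,0,-0.01,0.66],
    [-0.003,-0.055,0,0,0,-0.02,0.66],
    [-0.005,-0.095,0,0,0,-0.03,0.66],
    [-0.007,-0.135,0,0,0,-0.04,0.66],
    [-0.009,-0.175,0,0,0,-0.05,0.66],
    [-0.011,-0.215,0,0,0,-0.06,0.66],
    [-0.013,-0.255,0,0,-0.004,-0.075,0.66],
    [-0.015,-0.295,0,0.003,-0.007,-0.09,0.66]
  ]
}}

```text
time_s: 27.13
ee_pos: [0.4729, 0.0886, 0.1743]
eef_rot: [-3.141, 0.001, -3.128]
force: [1.4, -1.5, 0.6]
grip_width: 0.0784
```

{"name": "servo_tool", "arguments": {
  "rows": [
    [-0.002,-0.04,0,0,0,-0.01,0.66],
    [-0.004,-0.08,0,0,0,-0.025,0.66],
    [-0.006,-0.12,0,0,0,-0.04,0.66],
    [-0.008,-0.16,0,0,0,-0.055,0.66],
    [-0.01,-0.2,0,0,0,-0.07,0.66],
    [-0.012,-0.235,-0.005,0,0,-0.087,0.66],
    [-0.014,-0.262,-0.015,0,0,-0.087,0.66],
    [-0.015,-0.278,-0.03,0,0,-0.087,0.66]
  ]
}}

```text
time_s: 27.8
ee_pos: [0.4577, -0.1923, 0.1444]
eef_rot: [-3.14, 0.002, 3.066]
force: [0.1, -0.3, -0.1]
grip_width: 0.0778
```

```bash
python3 - <<'E'
from h import *
o=st(); print(np.array([.4584,-.1911,.0255])-o['ee_pos'], 3.068-o['eef_rot'][2])
E
```

```text
t 27.8 tcp [ 0.4577 -0.1923  0.1444] rpy [-3.1399e+00  2.2000e-03  3.0659e+00] w 0.0778 F [ 0.1 -0.3 -0.1]
[ 0.00065389  0.00119081 -0.11891513] 0.00209542789143935
```

{"name": "servo_tool", "arguments": {
  "rows": [
    [0.0007,0.001,-0.02,0,0,0.002,0.66],
    [0.0007,0.0012,-0.05,0,0,0.002,0.66],
    [0.0007,0.0012,-0.08,0,0,0.002,0.66],
    [0.0007,0.0012,-0.1,0,0,0.002,0.66],
    [0.0007,0.0012,-0.112,0,0,0.002,0.66],
    [0.0007,0.0012,-0.117,0,0,0.002,0.66],
    [0.0007,0.0012,-0.119,0,0,0.002,0.66],
    [0.0007,0.0012,-0.119,0,0,0.002,0.66]
  ]
}}

```text
time_s: 28.47
ee_pos: [0.4585, -0.1911, 0.0255]
eef_rot: [-3.14, 0.002, 3.068]
force: [-0.3, -0.2, -0.5]
grip_width: 0.078
```

{"name": "servo_tool", "arguments": {
  "rows": [
    [0,0,0,0,0,0,0.3],
    [0,0,0,0,0,0,-0.2],
    [0,0,0,0,0,0,-0.6],
    [0,0,0,0,0,0,-1],
    [0,0,0,0,0,0,-1],
    [0,0,0,0,0,0,-1],
    [0,0,0.005,0,0,0,-1],
    [0,0,0.015,0,0,0,-1]
  ]
}}

```text
time_s: 29.13
ee_pos: [0.458, -0.1908, 0.0403]
eef_rot: [-3.141, 0.0, 3.068]
force: [-0.1, 0.2, -1.0]
grip_width: 0.064
```

{"name": "servo_tool", "arguments": {
  "rows": [
    [0,0,0.03,0,0,0,-1],
    [0,0.003,0.07,0,0,0,-1],
    [0.001,0.02,0.1,0,0,0.01,-1],
    [0.003,0.05,0.12,0,0,0.02,-1],
    [0.005,0.088,0.125,0,0,0.03,-1],
    [0.007,0.128,0.125,0,0,0.04,-1],
    [0.009,0.168,0.125,0,0,0.05,-1],
    [0.011,0.208,0.125,0,0,0.06,-1]
  ]
}}

```text
time_s: 29.8
ee_pos: [0.4686, 0.0189, 0.1664]
eef_rot: [-3.141, 0.002, 3.128]
force: [2.0, -0.5, -1.4]
grip_width: 0.0637
```

{"name": "servo_tool", "arguments": {
  "rows": [
    [0.002,0.04,0,0,0,0.01,-1],
    [0.004,0.08,0,0,0,0.025,-1],
    [0.006,0.12,0,0,0,0.04,-1],
    [0.009,0.16,0,0,0,0.055,-1],
    [0.012,0.2,0,0,0,0.07,-1],
    [0.014,0.24,0,0,0,0.085,-1],
    [0.016,0.275,0,0,0,0.1,-1],
    [0.018,0.305,0,0,0,0.115,-1]
  ]
}}

```text
time_s: 30.47
ee_pos: [0.486, 0.3264, 0.1672]
eef_rot: [-3.141, 0.002, -3.038]
force: [0.1, -1.2, -2.2]
grip_width: 0.0639
```

```bash
python3 - <<'E'
from h import *
o=st(); print(np.array([.489,.3865,.0568])-o['ee_pos'], .102-np.pi-o['eef_rot'][2])
E
```

```text
t 30.47 tcp [0.486  0.3264 0.1672] rpy [-3.1408e+00  2.0000e-03 -3.0384e+00] w 0.0639 F [ 0.1 -1.2 -2.2]
[ 0.00298004  0.06011216 -0.11044855] -0.0011974203601319289
```

{"name": "servo_tool", "arguments": {
  "rows": [
    [0.001,0.025,0,0,0,0,-1],
    [0.003,0.048,-0.01,0,0,0,-1],
    [0.003,0.058,-0.03,0,0,0,-1],
    [0.003,0.06,-0.055,0,0,0,-1],
    [0.003,0.06,-0.075,0,0,0,-1],
    [0.003,0.06,-0.088,0,0,0,-1],
    [0.003,0.06,-0.092,0,0,0,-1],
    [0.003,0.06,-0.092,0,0,0,-1]
  ]
}}

```text
time_s: 31.13
ee_pos: [0.4889, 0.3861, 0.0751]
eef_rot: [-3.14, 0.001, -3.039]
force: [-0.2, -0.7, -1.0]
grip_width: 0.0638
```

```bash
python3 - <<'E'
from h import *
o=st(); print(np.array([.489,.3865,.0568])-o['ee_pos'], .102-np.pi-o['eef_rot'][2])
E
```

```text
t 31.13 tcp [0.4889 0.3861 0.0751] rpy [-3.1403e+00  1.2000e-03 -3.0387e+00] w 0.0638 F [-0.2 -0.7 -1. ]
[ 8.03769406e-05  3.85962872e-04 -1.83386646e-02] -0.0009419927458171884
```

{"name": "servo_tool", "arguments": {
  "rows": [
    [0,0,-0.005,0,0,0,-1],
    [0,0,-0.011,0,0,0,-1],
    [0,0,-0.015,0,0,0,-1],
    [0,0,-0.017,0,0,0,-1],
    [0,0,-0.018,0,0,0,-1],
    [0,0,-0.018,0,0,0,-1],
    [0,0,-0.018,0,0,0,-0.2],
    [0,0,-0.018,0,0,0,0.4]
  ]
}}

```text
time_s: 31.8
ee_pos: [0.489, 0.3862, 0.0574]
eef_rot: [-3.141, 0.002, -3.039]
force: [-0.2, -0.0, -0.0]
grip_width: 0.0655
```

{"name": "servo_tool", "arguments": {
  "rows": [
    [0,0,0,0,0,0,0.66],
    [0,0,0,0,0,0,0.66],
    [0,0,0.02,0,0,0,0.66],
    [0,0,0.05,0,0,0,0.66],
    [0,0,0.09,0,0,0,0.66],
    [0,0,0.125,0,0,0,0.66],
    [0,0,0.145,0,0,0,0.66],
    [0,0,0.148,0,0,0,0.66]
  ]
}}

```text
time_s: 32.47
ee_pos: [0.4901, 0.387, 0.2104]
eef_rot: [3.139, 0.008, -3.039]
force: [0.4, -0.4, -0.0]
grip_width: 0.0783
```

```bash
python3 - <<'E'
from h import *
o=st(); o,p,W=wrist(); save(p,'w13')
for n,a,b in [('med',.081,.11),('long',.041,.056)]: rectW(W,n,a,b,(.39,.575),(.34,.435))
print(np.array([.459,-.0797,.026])-o['ee_pos'], 3.070-o['eef_rot'][2]-2*np.pi)
E
```

```text
t 32.47 tcp [0.4901 0.387  0.2104] rpy [ 3.1391  0.0079 -3.0386] w 0.0783 F [ 0.4 -0.4 -0. ]
med 6333 [486.7 386.4] [121.4  64.1] 6.8 z 0.087
long 850 [420.6 379.4] [20.9 63.1] 6.0 z 0.0467
[-0.03111681 -0.46668225 -0.18436553] -0.17455545321123012
```

View pics/w13.png

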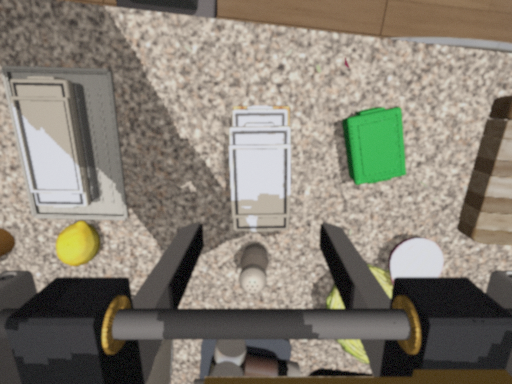

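Medium box seated (z 0.087, aligned). Fetching the small box.

{"name": "servo_tool", "arguments": {
  "rows": [
    [-0.001,-0.02,0,0,0,-0.01,0.66],
    [-0.003,-0.055,-0.005,0,0,-0.02,0.66],
    [-0.006,-0.095,-0.015,0,0,-0.035,0.66],
    [-0.009,-0.135,-0.025,0,0,-0.05,0.66],
    [-0.012,-0.175,-0.035,0,0.002,-0.065,0.66],
    [-0.014,-0.215,-0.045,0,0.004,-0.08,0.66],
    [-0.016,-0.255,-0.05,0,0.006,-0.095,0.66],
    [-0.018,-0.295,-0.05,-0.002,0.008,-0.11,0.66]
  ]
}}

```text
time_s: 33.18
ee_pos: [0.4699, 0.0898, 0.1555]
eef_rot: [-3.141, -0.007, 3.134]
force: [0.2, -0.8, -0.2]
grip_width: 0.0778
```

```bash
python3 - <<'E'
from h import *
o=st(); print(np.array([.459,-.0797,.026])-o['ee_pos'], 3.070-o['eef_rot'][2])
E
```

```text
t 33.18 tcp [0.4699 0.0898 0.1555] rpy [-3.1407 -0.0066  3.134 ] w 0.0778 F [ 0.2 -0.8 -0.2]
[-0.01091088 -0.16946405 -0.12945459] -0.06402348867796492
```

{"name": "servo_tool", "arguments": {
  "rows": [
    [-0.002,-0.04,0,0,-0.002,-0.02,0.66],
    [-0.005,-0.08,0,0,-0.004,-0.035,0.66],
    [-0.008,-0.118,0,0,-0.006,-0.05,0.66],
    [-0.01,-0.148,0,0,-0.006,-0.064,0.66],
    [-0.011,-0.164,-0.01,0,-0.006,-0.064,0.66],
    [-0.011,-0.169,-0.03,0,-0.006,-0.064,0.66],
    [-0.011,-0.169,-0.05,0,-0.006,-0.064,0.66],
    [-0.011,-0.169,-0.055,0,-0.006,-0.064,0.66]
  ]
}}

```text
time_s: 33.85
ee_pos: [0.4568, -0.0792, 0.0966]
eef_rot: [3.141, -0.006, 3.069]
force: [-0.7, 0.1, -0.8]
grip_width: 0.0782
```

```bash
python3 - <<'E'
from h import *
o=st(); print(np.array([.459,-.0797,.026])-o['ee_pos'], 3.070-o['eef_rot'][2])
E
```

```text
t 33.85 tcp [ 0.4568 -0.0792  0.0966] rpy [ 3.1412 -0.0064  3.0689] w 0.0782 F [-0.7  0.1 -0.8]
[ 0.00222842 -0.00048802 -0.07063244] 0.0010823458143764952
```

{"name": "servo_tool", "arguments": {
  "rows": [
    [0.001,0,-0.015,0,-0.006,0,0.66],
    [0.002,0,-0.033,0,-0.006,0,0.66],
    [0.0022,0,-0.048,0,-0.006,0,0.66],
    [0.0022,0,-0.06,0,-0.006,0,0.66],
    [0.0022,0,-0.067,0,-0.006,0,0.66],
    [0.0022,0,-0.07,0,-0.006,0,0.66],
    [0.0022,0,-0.0707,0,-0.006,0,0.66],
    [0.0022,0,-0.0707,0,-0.006,0,0.66]
  ]
}}

```text
time_s: 34.52
ee_pos: [0.4591, -0.0792, 0.0262]
eef_rot: [3.141, -0.0, 3.069]
force: [0.1, -0.8, -0.3]
grip_width: 0.0782
```

{"name": "servo_tool", "arguments": {
  "rows": [
    [0,0,0,0,0,0,0.3],
    [0,0,0,0,0,0,-0.2],
    [0,0,0,0,0,0,-0.6],
    [0,0,0,0,0,0,-1],
    [0,0,0,0,0,0,-1],
    [0,0,0,0,0,0,-1],
    [0,0,0.005,0,0,0,-1],
    [0,0,0.015,0,0,0,-1]
  ]
}}

```text
time_s: 35.18
ee_pos: [0.4584, -0.079, 0.041]
eef_rot: [3.14, -0.002, 3.069]
force: [-0.2, -0.3, -0.8]
grip_width: 0.0639
```

```bash
python3 - <<'E'
from h import *
o=st(); print(np.array([.489,.3865,.097])-o['ee_pos'], .102+np.pi-o['eef_rot'][2])
E
```

```text
t 35.18 tcp [ 0.4584 -0.079   0.041 ] rpy [ 3.1404e+00 -2.1000e-03  3.0691e+00] w 0.0639 F [-0.2 -0.3 -0.8]
[0.03055115 0.46549644 0.05603582] 0.17449790638772322
```

{"name": "servo_tool", "arguments": {
  "rows": [
    [0,0.003,0.03,0,0,0,-1],
    [0.001,0.02,0.07,0,0,0.01,-1],
    [0.003,0.05,0.1,0,0,0.02,-1],
    [0.006,0.088,0.12,0,0,0.035,-1],
    [0.009,0.128,0.125,0,0,0.05,-1],
    [0.012,0.168,0.125,0,0,0.065,-1],
    [0.014,0.208,0.125,0,0,0.08,-1],
    [0.016,0.248,0.125,0,-0.002,0.095,-1]
  ]
}}

```text
time_s: 35.85
ee_pos: [0.4741, 0.1711, 0.1671]
eef_rot: [3.14, 0.001, -3.118]
force: [0.4, -0.8, -1.8]
grip_width: 0.0639
```

```bash
python3 - <<'E'
from h import *
o=st(); print(np.array([.4885,.3865,.0976])-o['ee_pos'], .102-np.pi-o['eef_rot'][2])
E
```

```text
t 35.85 tcp [0.4741 0.1711 0.1671] rpy [ 3.1401e+00  1.0000e-03 -3.1184e+00] w 0.0639 F [ 0.4 -0.8 -1.8]
[ 0.01439192  0.21540323 -0.06954814] 0.07882718355053298
```

{"name": "servo_tool", "arguments": {
  "rows": [
    [0.003,0.04,0,0,0,0.015,-1],
    [0.006,0.08,0,0,0,0.03,-1],
    [0.009,0.12,0,0,0,0.05,-1],
    [0.012,0.158,0,0,0,0.065,-1],
    [0.014,0.188,0,0,0,0.079,-1],
    [0.0144,0.207,-0.01,0,0,0.079,-1],
    [0.0144,0.2145,-0.025,0,0,0.079,-1],
    [0.0144,0.2155,-0.04,0,0,0.079,-1]
  ]
}}

```text
time_s: 36.52
ee_pos: [0.488, 0.3876, 0.1264]
eef_rot: [3.14, 0.001, -3.038]
force: [0.3, -0.5, -1.0]
grip_width: 0.0635
```

```bash
python3 - <<'E'
from h import *
o=st(); print(np.array([.4885,.3865,.0976])-o['ee_pos'], .102-np.pi-o['eef_rot'][2])
E
```

```text
t 36.52 tcp [0.488  0.3876 0.1264] rpy [ 3.1401e+00  1.0000e-03 -3.0379e+00] w 0.0635 F [ 0.3 -0.5 -1. ]
[ 0.00048064 -0.00106461 -0.02878806] -0.001654000068256778
```

{"name": "servo_tool", "arguments": {
  "rows": [
    [0.0005,-0.001,-0.008,0,0,-0.0015,-1],
    [0.0005,-0.001,-0.016,0,0,-0.0015,-1],
    [0.0005,-0.001,-0.022,0,0,-0.0015,-1],
    [0.0005,-0.001,-0.026,0,0,-0.0015,-1],
    [0.0005,-0.001,-0.028,0,0,-0.0015,-1],
    [0.0005,-0.001,-0.0285,0,0,-0.0015,-1],
    [0.0005,-0.001,-0.0285,0,0,-0.0015,-0.2],
    [0.0005,-0.001,-0.0285,0,0,-0.0015,0.4]
  ]
}}

```text
time_s: 37.18
ee_pos: [0.4887, 0.3866, 0.0985]
eef_rot: [3.14, 0.002, -3.04]
force: [0.3, 0.8, 0.2]
grip_width: 0.0651
```

{"name": "servo_tool", "arguments": {
  "rows": [
    [0,0,0,0,0,0,0.66],
    [0,0,0,0,0,0,0.66],
    [0,0,0.02,0,0,0,0.66],
    [0,0,0.05,0,0,0,0.66],
    [0,0,0.09,0,0,0,0.66],
    [0,0,0.125,0,0,0,0.66],
    [0,0,0.145,0,0,0,0.66],
    [0,0,0.15,0,0,0,0.66]
  ]
}}

```text
time_s: 37.85
ee_pos: [0.4895, 0.3873, 0.2532]
eef_rot: [3.136, 0.008, -3.039]
force: [-0.2, -0.9, -1.2]
grip_width: 0.0781
```

```bash
python3 - <<'E'
from h import *
o=st(); o,p,W=wrist(); save(p,'w14')
xr=(.39,.575); yr=(.34,.435)
for n,a,b in [('small',.121,.14),('med',.081,.095),('long',.041,.054)]: rectW(W,n,a,b,xr,yr)
rectW(W,'salt',.06,.1,(.58,.66),(.34,.435))
E
```

```text
t 37.85 tcp [0.4895 0.3873 0.2532] rpy [ 3.1364  0.0076 -3.0395] w 0.0781 F [-0.2 -0.9 -1.2]
small 4439 [488.7 387.1] [89.  64.1] 6.2 z 0.1274
med 960 [438.3 380.4] [24.2 63.7] 6.9 z 0.0867
long 683 [420.1 379. ] [20.9 63.7] 7.0 z 0.0466
salt 556 [612.6 389.8] [30.  33.1] 2.5 z 0.0838
```

View pics/w14.png

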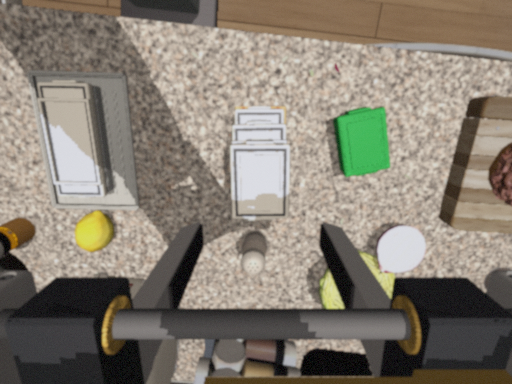

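The stack matches its starting state (heights 0.127, 0.087 and 0.047, aligned). I'll do a last check of the whole scene from the top camera before handing in.

```bash
python3 - <<'E'
from h import *
p=cams.camera('top'); save(p,'top9'); W=world(p)
rectW(W,'lemon',.015,.06,(.57,.66),(.09,.2)); rectW(W,'spoon',.004,.02,(.38,.565),(-.345,-.29)); rectW(W,'salt',.03,.12,(.58,.66),(.34,.435)); rectW(W,'long',.035,.06,(.38,.57),(.06,.22))
import station; station.hand_in()
E
```

```text
lemon 247 [612.3 144.4] [67.  70.3] 2.5 z 0.0423
spoon 163 [ 475.3 -318.2] [174.3  52. ] 0.1 z 0.0064
salt 153 [611.6 387.5] [34.4 38.1] 32.1 z 0.0802
long 920 [477.8 136.6] [155.1  64.2] 4.8 z 0.0456
the job is handed in; nothing more can be done
```

View pics/top9.png

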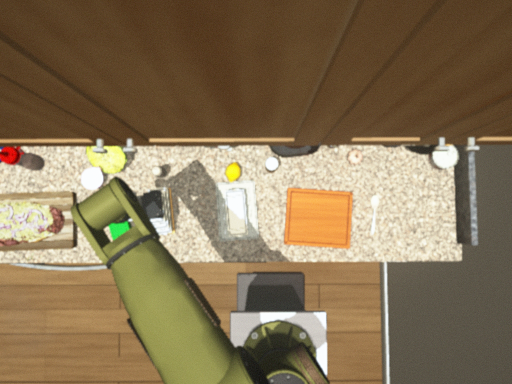

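The task is done and handed in after about 38 s of robot time. I set the small and medium boxes on the board and put the used long box in the steel tray. Then I put the clean long box in the stand and rebuilt the stack on it.

**Stack:** the last wrist picture shows all three boxes level, with lids at 47, 87 and 127 mm. Their positions are within about 3 mm of where the stack stood at the start.

**Used long box:** it lies flat in the tray, about 8 to 13 mm from the tray's centre by the two cameras.

**Lemon and salt shaker:** measured within a few mm of their starting places.

**Teaspoon:** it shows at the same place in the top picture, but its measured outline there was too noisy to be exact (174 mm long against a true 132 mm).

**Gripper:** it is open and clear of everything.

**Forces:** I saw brief contact forces of about 10 N when setting down the small box on the board and the clean long box in the stand. No check failed.

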